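Refit a sprung conveyor roller in the packing-desk track

ROBOT

A 6-joint arm with a two-finger parallel gripper is mounted at the origin on the work surface. World frame = base frame: x ahead of the robot, y to its left, z up, the work surface at z = 0. Lengths are in mm, angles in rad, forces in N, time in s.
With the tool pointing down it reaches from about 350 to 775 mm from the base axis. Payload 5.5 kg.
Tool frame: the origin (TCP) lies midway between the tips of the shut fingers; the grasp point (between the pads) lies 19 mm behind it; x points along the fingers, y is the direction in which the jaws open and shut, and the axes are right-handed (so a half turn about x gives the same grasp; the last joint's range is limited). The gripper opens to 85 mm and grips with 20 to 120 N. Pads are 22 mm wide; open, the fingers measure 114 mm over their backs; the gripper's body (76 mm by 85 mm) begins 54 mm behind the grasp point. The pads swing forward as they close: fully open they stand 13 mm farther back than shut.
Start: joints at [1.189, 0.313, 0.046, 1.304, 0, 1.431], TCP at [137.707, 558.309, 231.323] pointing down, gripper open.
Joint ranges: [-2.76, 2.76], [-0.86, 1.69], [-1.03, 1.26], [-2.2, 2.34], [-1.47, 1.5], [-3.14, 3.14]. Speed limits (rad/s): [2.57, 2.57, 3.14, 3.14, 3.14, 3.14].

INTERFACE

Orientations are given as a unit quaternion [w, x, y, z].
In Python, from workcell import r gives the robot as it stands. The module is installed in compiled form; this text tells all that it offers.
- The arm moves only by the tool apply_moves, never from a script. Its argument "moves" is a list of rows, each a list of 2 entries, a list of its own where there are three numbers: the shift along the tool's x, y, z scaled (see below), then the turn about the tool's x scaled (see below). In form: [[[dx, dy, dz], twist], ...]. A call has 1 to 8 rows; each row shifts and turns the pose as measured when the row begins, along the tool's axes as they then stand; what a row does not reach is not made up. The controller multiplies each number of a shift by 250 mm and each number of a turn by pi/2 rad. A row lasts 1/8 s, in which the tool goes at most 62.5 mm and 10.7 degrees, less where a joint would pass 70% of its speed; a pose out of reach is approached as far as the arm can. A call with a number of a shift or a turn outside -1 to 1 is refused whole. A call with a gripper value outside its range is refused whole. "grip" is the gripper's target within -1 to 1 (shut at 1, half-way at 0, fully open at -1), set as the call begins (left out, the last holds). The fingers move at their own pace and stop on an object; the grip force is fixed at half the most. Time passes only in rows, so rows that do not move let the fingers close. It gives the time, the measured TCP pose, the force and the opening at its end, in the units of the state.
- r.get_state(): the state, without advancing time (a new reading comes with each control period).
- r.read_camera(name): name is "scene" or "top" or "wrist"; returns a dict with "frame" (420x560x3 uint8, red, green, blue), "camera_matrix" (3x3 intrinsics, pixels), "R" (3x3) and "t" (3): a world point X has camera coordinates R X + t. Camera axes: x right, y down, z forward; pixel columns grow to the right and rows downward; lengths in mm; the calibration is good to about 2 mm. A picture is of the moment at which its call begins. There is no depth.
- r.sign_off(): hands the job in, once; it reports no verdict.
The state is a dict: "t": time; "q": joint angles; "qvel": joint speeds; "effort": joint torques, N m; "position": TCP position; "tcp_rot": TCP orientation; "wrist_force": force on the tool from outside, world axes, zero at the start; "torque": the same for the moment, N m; "opening": opening from 0.0 (shut) to 1.0 (fully open).
Only numpy, scipy, OpenCV 4.12 (cv2) and the standard library are available. Lean on these libraries where they do the work, as an engineer would, in place of code of your own. Each camera call takes 0.05 s, during which the arm holds its last target.

TASK

Refit the loose bright-steel roller in the empty bay of the small roller track on the packing desk. Its orange collar is a spring plunger: press it in so that the roller goes down between the two side rails, then let it spring out, so that the roller is left free with a steel pin home in the hole of the blue seat in each rail (either way round). Leave the worn rusty roller and everything else on the desk where they are.

Things in the scene. Friction and masses are not known exactly. Their poses are not given: they have to be found in the camera images.
- roller: The loose roller lying on the desk: bright steel tube 38 mm in diameter and 145 mm long, black end caps, about 0.33 kg in all. Origin: middle of the tube on its axis (19 mm above the desk as it lies). x runs along the axis towards the fixed end; the sprung end with the orange collar is at -x. Collars and pins share the tube's axis.
- plunger (a joint): How far the orange collar is pressed into the tube (m): 0 free, 0.016 at its hard stop. It pushes back with 4 N at 0, 6.4 N at 0.006 and 10.4 N at 0.016. With the sprung pin home in its hole the collar must be pressed in by about 0.014 for the other pin to pass down inside the opposite rail; fully fitted it reads about 0.006.
- sprung_tip (a point): End of the sprung pin, on the axis, 97.5 mm from the roller's origin when free. Free, the orange collar (14 mm in diameter) stands 17 mm out of the tube and carries the 8 mm long pin (8 mm in diameter, its end edge slightly bevelled). Collars do not enter the rail holes, only pins do.
- fixed_tip (a point): End of the fixed pin, on the axis, 84.5 mm from the roller's origin: a steel collar (14 mm in diameter) stands 4 mm out of the tube and carries an 8 mm long pin like the sprung one.
- bay: The empty bay of the track. Fixed. Origin: midway between the rails on the axis line of the rollers, 80 mm above the desk. x along that line from the near rail to the far rail, y along the track, z up. Rails 5 mm thick, inner faces at x = -80 and +80 mm, tops 11 mm above the axis line. Each rail carries a blue seat with the hole for a pin. Fully fitted, the pins' ends lie about 88 mm from this origin.
- mark_near (a point): Where the near seat's hole should be: on the axis line, on the rail's inner face. Each seat is a blue nylon block in the rail, 36 mm wide, 5 mm thick, its inner face flush with the rail's and its top 11 mm above its hole. The hole is round, 10 mm across, right through, its edge slightly bevelled. Seats are clamped and do not move.
- mark_far (a point): The same for the far seat. Both seats of the empty bay were reclamped by eye: each hole may really lie up to 5 mm higher or lower than its mark, each on its own (never sideways). This is not measured: feel for the holes with the pins. Either way round and a little out of level is fine.
- track: The roller track: two aluminium rails 380 mm long on dark feet, yellow carton stop across the +y end, its top 35 mm above the axis line. Fixed. Origin on the desk under its middle, y along the rails. Four bays at y = -120, -40, 40, 120 mm: three hold fitted rollers that turn freely, one (it varies) is empty. Cross ties between the rails lie 30 mm or more below the axis line.
- worn_roller: The worn roller taken out: rusty brown tube, no orange plunger, lying in the open carton. Leave it.
- carton: Open cardboard carton, 170 x 240 x 70 mm, origin under its centre. Leave it.
- tub: Clear plastic round tub, 110 mm across, 65 mm high. Leave it.
- cleaner: Green bottle with a white cap, 68 mm diameter, 200 mm high. Leave it.
- spanner: Steel spanner, 160 mm, lying near the robot. Leave it.
- screwdriver: Screwdriver with a yellow handle, 190 mm. Leave it.
- tape_dispenser: Black tape dispenser, 150 x 55 x 90 mm. Leave it.
- phone: Black desk telephone, 200 x 170 x 70 mm. Leave it.
Mind the look-alikes: they are no part of the job. Leave any red or turquoise look-alike of the roller alone.

How it is judged (in metres and radians):
On the way:
1. the plunger is pressed well in (10 mm or more) with the roller at the empty bay (value of joint plunger above 0.01 m and distance between roller and bay below 0.06 m), for 0.1 s.
At the end, for the whole second after the job is handed in: Each of the roller's two pins is in a hole of the empty bay, one in each rail (either way round): each pin's end more than 3 mm past the rail's inner face and within 8 mm of the bay's axis line; the plunger stands between 2 and 10 mm pressed in, the roller is released and at rest (under 0.02 m/s) (((x of sprung_tip in the frame of bay below -0.083 m and y of sprung_tip in the frame of bay between -0.008 and 0.008 m and z of sprung_tip in the frame of bay between -0.008 and 0.008 m and x of fixed_tip in the frame of bay above 0.083 m and y of fixed_tip in the frame of bay between -0.008 and 0.008 m and z of fixed_tip in the frame of bay between -0.008 and 0.008 m) or (x of sprung_tip in the frame of bay above 0.083 m and y of sprung_tip in the frame of bay between -0.008 and 0.008 m and z of sprung_tip in the frame of bay between -0.008 and 0.008 m and x of fixed_tip in the frame of bay below -0.083 m and y of fixed_tip in the frame of bay between -0.008 and 0.008 m and z of fixed_tip in the frame of bay between -0.008 and 0.008 m)) and value of joint plunger between 0.002 and 0.01 m and linear speed of roller below 0.02 m/s and contact force between roller and the fingers below 0.2 N); the robot touches nothing.
It fails at once if the worn roller or its carton is moved by more than 3 cm (distance of any of carton, worn_roller from where it was at the start of the episode above 0.03 m).
It fails at once if another thing on the desk (tub, bottle, spanner, screwdriver, tape dispenser, telephone) is moved by more than 3 cm (distance of any of tub, cleaner, spanner, screwdriver, tape_dispenser, phone from where it was at the start of the episode above 0.03 m).
It also fails if it takes over 58 s, if anything falls off the work surface, if the arm or the gripper's body presses on something with over 40 N, if the wrist force passes 120 N, or if a joint passes its speed limit or range.

## Working session

There is one attempt and no reset: what is moved stays moved. The work goes in short steps, Python scripts to look and compute and a tool call to move; the robot and the scene stay as the last step left them, time stands still between calls to the robot, and variables do not carry over. Pictures are saved under pics/ and viewed, and the job is handed in when it is done.

Besides the shell and the picture viewer there is one more tool, called after "Emit:" by a JSON object that holds its "name" and its "arguments", one argument or row to a line. apply_moves: Moves the arm, as the interface text tells. Its arguments: {"type":"object","properties":{"moves":{"type":"array","items":{"type":"array"}},"grip":{"type":"number"}},"required":["moves"]}

```bash
mkdir -p pics; ls
python3 - <<'E'
from workcell import r
import cv2,numpy as np
s=r.get_state()
for k,v in s.items(): print(k,np.round(v,4))
for n in ["scene","top","wrist"]:
    c=r.read_camera(n)
    cv2.imwrite(f"pics/{n}0.png",cv2.cvtColor(c["frame"],cv2.COLOR_RGB2BGR))
    np.savez(f"{n}0.npz",**c)
    print(n,np.round(c["camera_matrix"],1).tolist(),np.round(c["R"],3).tolist(),np.round(c["t"],1).tolist(), "pos",np.round(-c["R"].T@c["t"],1))
E
```

```text
pics
t 0.0
q [ 1.1894  0.314   0.045   1.3036 -0.      1.4312]
qvel [-0.0012  0.0024  0.0005  0.0012 -0.001  -0.0008]
effort [-3.00000e-04 -4.80628e+01  2.98531e+01  1.96000e-02 -1.00000e-04
  0.00000e+00]
position [137.5135 557.7971 230.416 ]
tcp_rot [ 0.7018  0.0847  0.7021 -0.0859]
wrist_force [-0.4381 -0.0599 -0.3063]
torque [ 0.0343 -0.0256  0.0063]
opening 1.0002
scene [[392.6, 0.0, 275.6], [0.0, 392.6, 210.9], [0.0, 0.0, 1.0]] [[-0.791, 0.611, -0.024], [0.382, 0.463, -0.8], [-0.478, -0.642, -0.6]] [376.1, -189.9, 1663.5] pos [1164.7  926.2  854.7]
top [[446.8, 0.0, 284.7], [0.0, 446.8, 210.9], [0.0, 0.0, 1.0]] [[0.01, -1.0, -0.012], [-0.998, -0.01, -0.068], [0.067, 0.013, -0.998]] [95.1, 534.7, 1318.9] pos [ 443.6   83.1 1353. ]
wrist [[341.4, 0.0, 280.7], [0.0, 341.4, 207.1], [0.0, 0.0, 1.0]] [[0.24, 0.971, -0.001], [0.929, -0.229, 0.29], [0.281, -0.07, -0.957]] [-573.9, -37.5, 378.7] pos [ 66.1 575.2 372.8]
```

View pics/scene0.png

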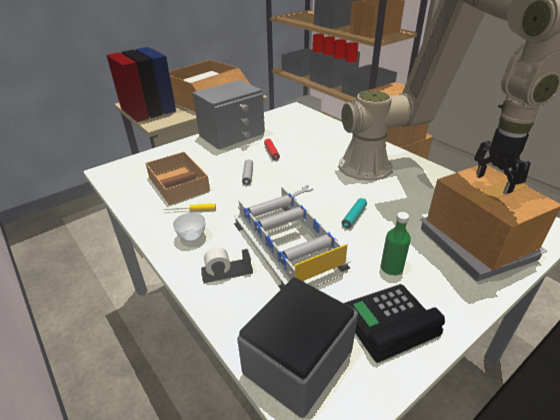

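View pics/top0.png

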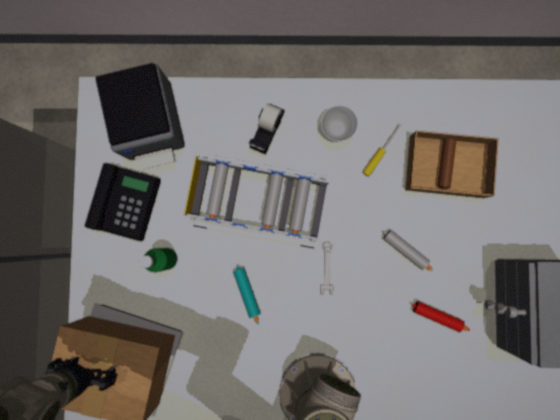

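View pics/wrist0.png

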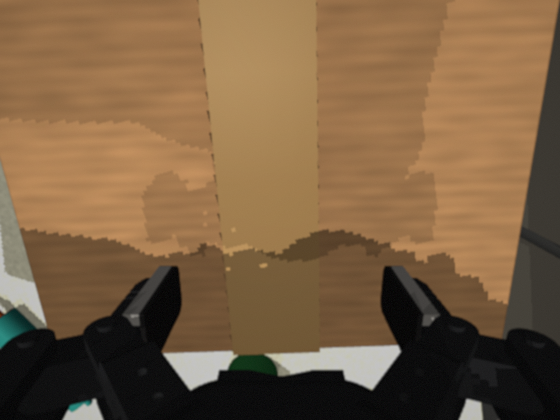

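The candidates in the top view are:
- bright-steel roller at (407,250), orange tip at (430,267)
- turquoise look-alike at (247,293)
- red look-alike at (440,317)
- rusty worn roller in the carton at (447,162)
- fitted rollers in the track at (217,190), (272,198) and (300,205)

By the description I choose (407,250). The empty bay is at about (245,195), between the rollers at 217 and 272. I'll check both in a close crop.

```bash
cat > h.py <<'E'
import numpy as np,cv2
from workcell import r
def ray(c,uv,z):
    K,R,t=c["camera_matrix"],c["R"],c["t"]
    o=-R.T@t; d=R.T@np.linalg.inv(K)@np.array([uv[0],uv[1],1.0])
    return o+d*(z-o[2])/d[2]
def proj(c,X):
    p=c["camera_matrix"]@(c["R"]@np.asarray(X,float)+c["t"]); return p[:2]/p[2]
def save(c,n): cv2.imwrite(f"pics/{n}.png",cv2.cvtColor(c["frame"],cv2.COLOR_RGB2BGR))
def quatR(q):
    w,x,y,z=q
    from scipy.spatial.transform import Rotation as Ro
    return Ro.from_quat([x,y,z,w]).as_matrix()
def st():
    s=r.get_state(); Rm=quatR(s["tcp_rot"])
    print("t",round(s["t"],2),"pos",np.round(s["position"],1),"F",np.round(s["wrist_force"],1),"T",np.round(s["torque"],2),"open",round(s["opening"],3))
    print("toolx",np.round(Rm[:,0],3),"tooly",np.round(Rm[:,1],3),"toolz",np.round(Rm[:,2],3))
    return s,Rm
E
python3 - <<'E'
from h import *
c=dict(np.load("top0.npz"))
f=cv2.cvtColor(c["frame"],cv2.COLOR_RGB2BGR)
a=cv2.resize(f[220:280,365:465],None,fx=5,fy=5,interpolation=cv2.INTER_CUBIC)
b=cv2.resize(f[145:245,180:340],None,fx=4.9,fy=4.9,interpolation=cv2.INTER_CUBIC)
cv2.imwrite("pics/c1.png",a);cv2.imwrite("pics/c2.png",b)
hsv=cv2.cvtColor(f,cv2.COLOR_BGR2HSV)
m=cv2.inRange(hsv,(5,120,80),(20,255,255))[220:290,380:450]
ys,xs=np.nonzero(m);print("orange",len(xs),xs.mean()+380,ys.mean()+220)
g=((hsv[...,2]<200)).astype(np.uint8)[225:275,375:425]*255
n,l,s_,ce=cv2.connectedComponentsWithStats(g);print(s_,ce)
for uv in [(407,250),(430,267),(245,195)]: print(uv,ray(c,uv,19).round(1),ray(c,uv,80).round(1))
st()
E
```

```text
orange 12 428.5 267.5
[[        -1 2147483647          0          0          0]
 [         0          0         50         50       2500]] [[ nan  nan]
 [24.5 24.5]]
(407, 250) [ 421.  -263.6   19. ] [ 422.  -247.8   80. ]
(430, 267) [ 371.6 -331.    19. ] [ 374.9 -312.    80. ]
(245, 195) [580.4 220.   19. ] [574.2 213.8  80. ]
t 0.15 pos [137.6 557.9 230.6] F [0.6 0.5 0.1] T [ 0.03 -0.04 -0.03] open 0.997
toolx [-0.001 -0.001 -1.   ] tooly [ 0.239  0.971 -0.001] toolz [ 0.971 -0.239 -0.   ]
```

View pics/c1.png

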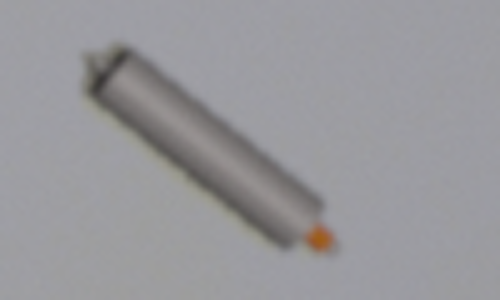

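View pics/c2.png

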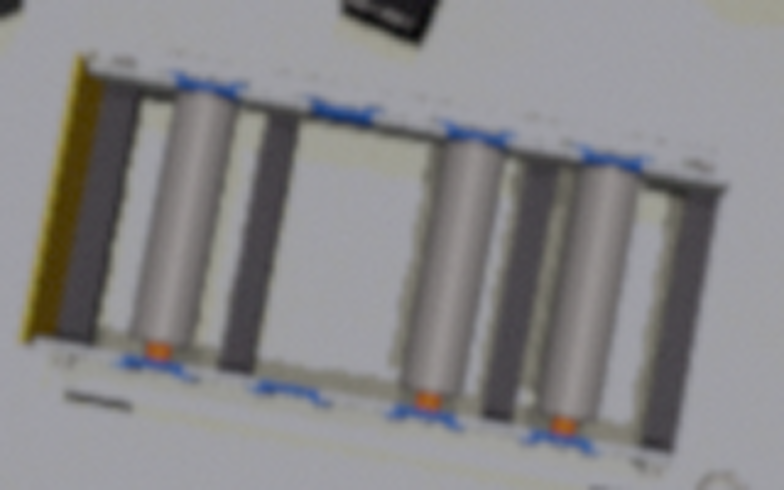

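The crop shows a bright-steel tube with the orange collar at crop (320,238) and the fixed pin at crop (90,58), so this is the right roller. Crop 2 shows the empty bay with blue seats at crop (343,112) far and (290,388) near.

Run:
```python
from h import *
c=dict(np.load("top0.npz"))
P=lambda x,y,z: ray(c,(180+x/4.9,145+y/4.9),z)
far=[P(x,y,89) for x,y in [(207,85),(343,112),(477,135),(612,160)]]
near=[P(x,y,89) for x,y in [(157,368),(290,388),(428,411),(563,438)]]
for a in far+near: print(a.round(1))
for z in (far,near):
    d=z[0]-z[3]; print("track y dir deg",np.degrees(np.arctan2(d[1],d[0])),np.linalg.norm(d))
print("bay",(far[1]+near[1])/2, np.linalg.norm(far[1]-near[1]))
P1=lambda x,y: ray(c,(365+x/5,220+y/5),19)
o,fx=P1(335,250),P1(88,58); m=P1(207,148)
d=fx-o;print("roller",o,fx,m,np.linalg.norm(d),"yaw",np.degrees(np.arctan2(d[1],d[0])))
# scene view check
s=dict(np.load("scene0.npz"))
print(proj(s,m),proj(s,(far[1]+near[1])/2))
for uv in [(155,262)]: print("bottle",ray(c,uv,200),ray(c,uv,0))
```

```text
[666.5 279.6  89. ]
[651.3 199.8  89. ]
[638.4 121.5  89. ]
[624.5  42.8  89. ]
[500.8 305.3  89. ]
[490. 228.  89.]
[477.5 148.   89. ]
[462.8  69.9  89. ]
track y dir deg 79.91976719147394 240.4672915574999
track y dir deg 80.80921969088035 238.48862691204837
bay [570.66270613 213.91702938  89.        ] 163.72101290126142
roller [ 362.8481863  -336.76041091   19.        ] [ 474.75309608 -191.67985445   19.        ] [ 422.11982715 -261.84610431   19.        ] 183.2241160291431 yaw 52.35593897445355
[246.8765791  170.80514729] [292.97499666 229.14596043]
bottle [386.35843558 430.75245255 200.        ] [376.42397422 491.04928521   0.        ]
```

Emit:
{"name": "apply_moves", "arguments": {
  "moves": [
    [[-0.12,0,0],0],
    [[-0.12,0,0],0],
    [[0,-0.147,0.2],0],
    [[0,-0.147,0.2],0],
    [[0,-0.147,0.2],0],
    [[0,-0.147,0.2],0],
    [[0,-0.147,0.2],0],
    [[0,-0.147,0.2],0]
  ],
  "grip": -1
}}

```text
t: 1.15
position: [378.0, 270.7, 290.2]
tcp_rot: [0.702, 0.08, 0.702, -0.083]
wrist_force: [0.2, 1.0, 0.0]
opening: 0.997
```

Run:
```python
from h import *
c=r.read_camera("wrist"); save(c,"w1"); np.savez("w1.npz",**c)
for z in (80,91):
  print(proj(c,[570.7,213.9,z]),proj(c,[651,200,z]),proj(c,[490,228,z]))
st()
```

```text
[272.67356504 338.1891021 ] [276.91956287 391.51662652] [268.00338804 278.12659775]
[272.4321023  344.26841836] [276.79532093 398.56828742] [267.61846316 282.93007482]
t 1.2 pos [382.7 265.5 289.9] F [ 3.3 -1.7  0.3] T [-0.11 -0.22  0.01] open 1.004
toolx [ 0.002 -0.008 -1.   ] tooly [ 0.236  0.972 -0.008] toolz [ 0.972 -0.236  0.004]
```

View pics/w1.png

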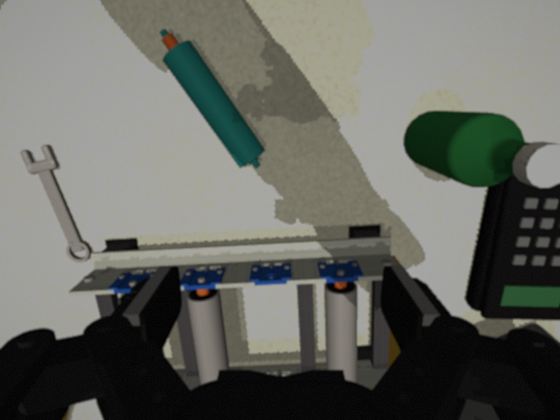

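The wrist view shows the near rail, with the empty bay's near seat at (271,271) and fitted seats at (204,277) and (340,270). This agrees with the top-view estimate to a few mm. Next I go to the roller.

Emit:
{"name": "apply_moves", "arguments": {
  "moves": [
    [[0,-0.237,0.077],0],
    [[0,-0.237,0.077],0],
    [[0,-0.237,0.077],0],
    [[0,-0.237,0.077],0],
    [[0,-0.237,0.077],0],
    [[0,-0.237,0.077],0],
    [[0,-0.237,0.077],0],
    [[0,-0.237,0.077],0]
  ]
}}

```text
t: 2.2
position: [419.5, -227.5, 292.9]
tcp_rot: [0.704, 0.081, 0.7, -0.086]
wrist_force: [1.0, -0.2, 0.4]
opening: 1.001
```

Emit:
{"name": "apply_moves", "arguments": {
  "moves": [
    [[0.1,0,0],-0.11],
    [[0.1,0,0],-0.11],
    [[0.1,0,0],-0.11],
    [[0,0,0],-0.11],
    [[0,0,0],-0.11],
    [[0,0,0],-0.11],
    [[0,0,0],-0.074]
  ]
}}

```text
t: 3.08
position: [418.7, -231.8, 212.1]
tcp_rot: [0.629, -0.323, 0.631, 0.32]
wrist_force: [-0.3, 0.9, 0.5]
opening: 1.0
```

Run:
```python
from h import *
c=r.read_camera("wrist"); save(c,"w2"); np.savez("w2.npz",**c)
s,R=st()
print(np.degrees(np.arctan2(R[1,1],R[0,1])),np.round(s["q"],3))
```

```text
t 3.12 pos [ 418.7 -231.8  212.1] F [-0.8 -0.1 -0.9] T [-0.05 -0.02 -0.03] open 1.003
toolx [-0.001 -0.005 -1.   ] tooly [-0.812  0.583 -0.002] toolz [ 0.583  0.812 -0.004]
144.31290522127506 [-0.671  0.133 -0.232  1.203 -0.004 -1.619]
```

View pics/w2.png

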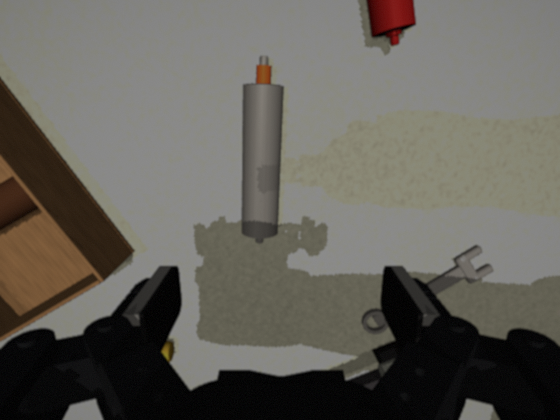

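The wrist view shows the bright roller with its orange collar at (264,75), sprung pin tip at (264,58) and fixed end at (260,238). The carton is well to the left.

Run:
```python
from h import *
c=dict(np.load("w2.npz"))
a=ray(c,(264,57.5),19);b=ray(c,(259.5,241.5),19)
d=b-a;L=np.linalg.norm(d);u=d/L
print("tips",a,b,L,"yaw",np.degrees(np.arctan2(u[1],u[0])))
# silhouette edges of the tube at several rows; mid pixel -> axis direction
g=c["frame"].astype(int).sum(2)
for v in (100,130,160,190,215):
    print(v,[ray(c,(x,v),19).round(1) for x in ()], g[v,235:290:1].tolist()[:0])
gx=cv2.Sobel(cv2.GaussianBlur(cv2.cvtColor(c["frame"],cv2.COLOR_RGB2GRAY),(3,3),0),cv2.CV_64F,1,0)
m=[]
for v in range(95,221,5):
    row=np.abs(gx[v]); l=235+row[235:258].argmax(); rr=268+row[268:290].argmax(); m.append((v,l,rr))
m=np.array(m);print(m[::4].tolist())
k=np.polyfit(m[:,0],m[:,1:].mean(1),1); A=ray(c,(np.polyval(k,95),95),19);B=ray(c,(np.polyval(k,220),220),19)
dd=B-A;print("axis yaw",np.degrees(np.arctan2(dd[1],dd[0])))
mid=a+u*97.5*L/182; print("mid",mid)
s=r.get_state();R=quatR(s["tcp_rot"]);print("tool shift",(R.T@(mid-s["position"]))/250)
```

```text
tips [ 364.42112687 -334.45230983   19.        ] [ 475.65188945 -193.13438482   19.        ] 179.84170393374276 yaw 51.79386068473298
100 [] []
130 [] []
160 [] []
190 [] []
215 [] []
[[95, 242, 283], [115, 242, 282], [135, 242, 281], [155, 242, 280], [175, 242, 280], [195, 241, 279], [215, 241, 278]]
axis yaw 51.69072044680846
mid [ 424.0090354  -258.74627857   19.        ]
tool shift [ 0.77293362 -0.07830728 -0.07204671]
```

Emit:
{"name": "apply_moves", "arguments": {
  "moves": [
    [[0,-0.08,-0.082],0],
    [[0.2,0,0],0.026],
    [[0.2,0,0],0],
    [[0.2,0,0],0],
    [[0.12,0,0],0],
    [[0.06,0,0],0]
  ]
}}

```text
t: 3.88
position: [425.6, -262.2, 13.2]
tcp_rot: [0.637, -0.309, 0.638, 0.303]
wrist_force: [0.7, -0.8, 0.6]
opening: 0.998
```

Run:
```python
from h import *
s,R=st()
print(np.degrees(np.arctan2(R[1,2],R[0,2])),"shift",(R.T@(np.array([423,-260,5])-s["position"]))/250)
c=r.read_camera("wrist"); save(c,"w3")
```

```text
t 3.88 pos [ 425.6 -262.2   13.2] F [ 0.7 -0.8  0.6] T [-0.09 -0.    0.02] open 0.998
toolx [ 0.003 -0.008 -1.   ] tooly [-0.78   0.626 -0.008] toolz [ 0.626  0.78  -0.004]
51.256200045647155 shift [0.03264001 0.0138062  0.00071044]
```

View pics/w3.png

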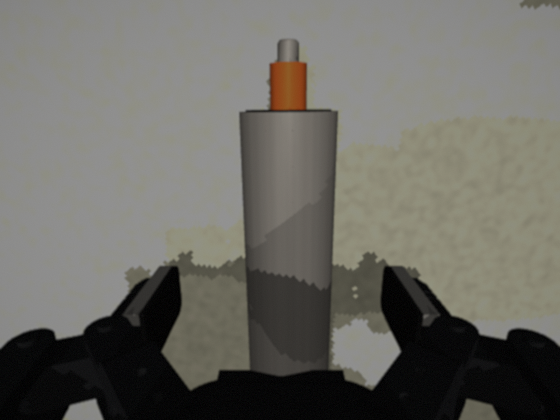

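Emit:
{"name": "apply_moves", "arguments": {
  "moves": [
    [[0.052,0.014,0],0],
    [[0,0,0],0]
  ]
}}

```text
t: 4.18
position: [421.7, -258.7, -1.8]
tcp_rot: [0.637, -0.307, 0.639, 0.303]
wrist_force: [-0.2, -0.6, 0.3]
opening: 1.003
```

Emit:
{"name": "apply_moves", "arguments": {
  "moves": [
    [[0,0,0],0],
    [[0,0,0],0],
    [[0,0,0],0],
    [[0,0,0],0],
    [[0,0,0],0],
    [[0,0,0],0]
  ],
  "grip": 1
}}

```text
t: 4.92
position: [423.3, -259.9, 0.7]
tcp_rot: [0.638, -0.308, 0.638, 0.302]
wrist_force: [-0.3, -0.3, -0.1]
opening: 0.43
```

Run:
```python
from h import *
s,R=st()
c=r.read_camera("wrist"); save(c,"w4")
```

```text
t 4.92 pos [ 423.3 -259.9    0.7] F [-0.3 -0.3 -0.1] T [ 0.02 -0.02  0.02] open 0.43
toolx [ 0.003 -0.008 -1.   ] tooly [-0.778  0.629 -0.007] toolz [ 0.629  0.778 -0.004]
```

View pics/w4.png

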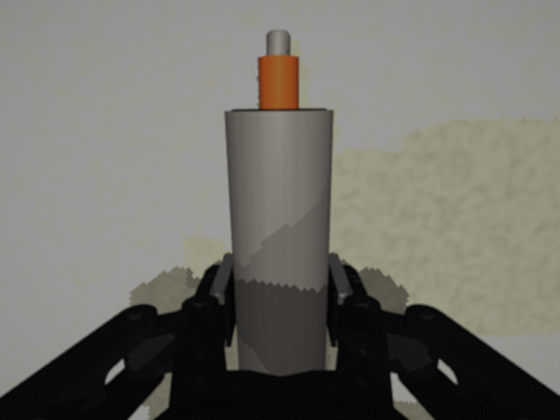

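Emit:
{"name": "apply_moves", "arguments": {
  "moves": [
    [[-0.04,0,0],0],
    [[-0.1,0,0],0],
    [[-0.2,0,0],0],
    [[-0.2,0,0],0],
    [[-0.2,0,0],0],
    [[0,0,0],0]
  ]
}}

```text
t: 5.72
position: [421.5, -257.5, 192.9]
tcp_rot: [0.638, -0.307, 0.639, 0.302]
wrist_force: [1.1, 0.0, -3.8]
opening: 0.429
```

Run:
```python
from h import *
s,R=st()
c=r.read_camera("wrist"); save(c,"w5");np.savez("w5.npz",**c)
def tool(p): return R.T@(np.asarray(p)-s["position"])
f=cv2.cvtColor(c["frame"],cv2.COLOR_RGB2HSV)
m=cv2.inRange(f,(5,130,80),(20,255,255));ys,xs=np.nonzero(m);print("orange",xs.min(),xs.max(),ys.min(),ys.max())
print("axis z est",s["position"][2]+19)
# column profile above orange
g=cv2.cvtColor(c["frame"],cv2.COLOR_RGB2GRAY);print(g[15:62,279].tolist())
for v in (30,56): print(tool(ray(c,(279,v),s["position"][2]+18.5)))
```

```text
t 5.72 pos [ 421.5 -257.5  192.9] F [ 1.1  0.  -3.8] T [ 0.   -0.06 -0.05] open 0.429
toolx [ 0.001 -0.006 -1.   ] tooly [-0.777  0.629 -0.005] toolz [ 0.629  0.777 -0.004]
orange 0 297 55 396
axis z est 211.89627162843308
[154, 155, 155, 155, 155, 156, 155, 155, 155, 155, 156, 155, 156, 153, 143, 133, 130, 133, 135, 132, 130, 130, 132, 136, 141, 143, 143, 142, 139, 136, 135, 139, 143, 144, 146, 145, 145, 146, 145, 135, 122, 111, 108, 109, 108, 109, 109]
[-18.13672186  -0.81236475 -97.13221648]
[-18.16579045  -0.8266647  -89.26284944]
```

View pics/w5.png

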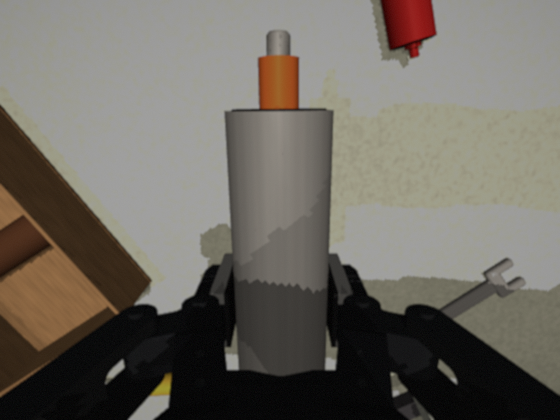

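Emit:
{"name": "apply_moves", "arguments": {
  "moves": [
    [[0,0.09,0.23],0],
    [[0,0.09,0.23],0],
    [[0,0.09,0.23],0],
    [[0,0.09,0.23],0],
    [[0,0.09,0.23],0],
    [[0,0.09,0.23],0],
    [[0,0.09,0.23],0],
    [[0,0.09,0.22],0]
  ]
}}

```text
t: 6.78
position: [565.1, 217.8, 173.5]
tcp_rot: [0.632, -0.298, 0.648, 0.303]
wrist_force: [1.4, -1.0, -2.0]
opening: 0.428
```

Emit:
{"name": "apply_moves", "arguments": {
  "moves": [
    [[0,0,0],0.11],
    [[0,0,0],0.11],
    [[0,0,0],0.11],
    [[0,0,0],0.11],
    [[0,0,0],0.11],
    [[0,0,0],0.11],
    [[0,0,0],0.014]
  ]
}}

```text
t: 7.65
position: [555.4, 221.8, 154.5]
tcp_rot: [0.685, 0.067, 0.721, -0.078]
wrist_force: [-0.1, -0.6, -2.8]
opening: 0.421
```

Run:
```python
from h import *
s,R=st()
print("yaw z",np.degrees(np.arctan2(R[1,2],R[0,2])),np.round(s["q"],3))
c=r.read_camera("wrist"); save(c,"w6");np.savez("w6.npz",**c)
```

```text
t 7.65 pos [555.4 221.8 154.5] F [-0.1 -0.6 -2.8] T [-0.02 -0.05 -0.  ] open 0.421
toolx [-0.052 -0.011 -0.999] tooly [ 0.203  0.979 -0.021] toolz [ 0.978 -0.203 -0.049]
yaw z -11.752514683379017 [0.245 0.432 0.03  1.221 0.002 0.449]
```

View pics/w6.png

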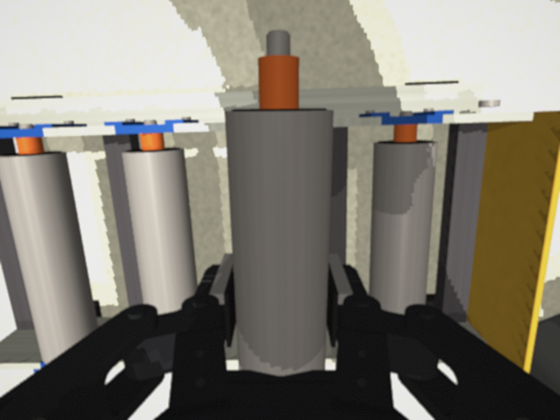

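The wrist view shows the held roller with its tip at (279,35) over the empty bay. The neighbouring rollers are at (155,140) and (402,135). The fast extension left the tool about 3° out of vertical, so I'll test whether a fast retreat removes that.

Emit:
{"name": "apply_moves", "arguments": {
  "moves": [
    [[-0.1,0,-0.2],0],
    [[-0.1,0,-0.2],0]
  ]
}}

```text
t: 7.95
position: [458.8, 241.3, 204.8]
tcp_rot: [0.683, 0.065, 0.724, -0.078]
wrist_force: [-0.2, 0.9, -2.9]
opening: 0.425
```

Run:
```python
from h import *
s,R=st()
print(np.round(s["qvel"],3),np.round(s["q"],3))
```

```text
t 7.95 pos [458.8 241.3 204.8] F [-0.2  0.9 -2.9] T [ 0.05 -0.1  -0.04] open 0.425
toolx [-0.06  -0.013 -0.998] tooly [ 0.2    0.979 -0.025] toolz [ 0.978 -0.201 -0.056]
[ 0.348 -0.659 -0.403  0.269  0.019  0.333] [ 0.325  0.264 -0.088  1.28   0.007  0.527]
```

Emit:
{"name": "apply_moves", "arguments": {
  "moves": [
    [[0,0,0],0],
    [[0,0,0],0]
  ]
}}

```text
t: 8.2
position: [456.8, 242.0, 206.0]
tcp_rot: [0.683, 0.062, 0.724, -0.075]
wrist_force: [0.9, 0.8, -3.5]
opening: 0.429
```

Run:
```python
from h import *
s,R=st()
print(np.round(s["qvel"],3),np.round(s["q"],3))
```

```text
t 8.2 pos [456.8 242.  206. ] F [ 0.9  0.8 -3.5] T [-0.01 -0.05  0.02] open 0.429
toolx [-0.059 -0.013 -0.998] tooly [ 0.193  0.981 -0.024] toolz [ 0.979 -0.194 -0.055]
[ 0.01  -0.018 -0.007  0.015  0.003 -0.012] [ 0.328  0.259 -0.091  1.28   0.007  0.523]
```

Emit:
{"name": "apply_moves", "arguments": {
  "moves": [
    [[0,0,0.04],0],
    [[0,0,0],0],
    [[0,0,0],0]
  ]
}}

```text
t: 8.57
position: [469.0, 239.0, 203.2]
tcp_rot: [0.683, 0.062, 0.724, -0.076]
wrist_force: [-0.4, 0.2, -2.7]
opening: 0.427
```

Run:
```python
from h import *
s,R=st()
print(np.round(s["effort"],2),np.round(s["q"],4))
```

```text
t 8.57 pos [469.  239.  203.2] F [-0.4  0.2 -2.7] T [ 0.   -0.12 -0.01] open 0.427
toolx [-0.061 -0.013 -0.998] tooly [ 0.194  0.981 -0.025] toolz [ 0.979 -0.195 -0.057]
[ 3.000e-02 -4.677e+01  2.999e+01  6.800e-01  4.000e-02 -0.000e+00] [ 0.3153  0.2805 -0.0701  1.2821  0.006   0.5111]
```

Emit:
{"name": "apply_moves", "arguments": {
  "moves": [
    [[0,0,0.04],0],
    [[0,0,0.04],0],
    [[0,0,0.04],0],
    [[0,0,0],0]
  ]
}}

```text
t: 9.07
position: [501.4, 232.3, 200.6]
tcp_rot: [0.682, 0.062, 0.724, -0.076]
wrist_force: [-0.0, -0.8, -2.1]
opening: 0.427
```

Run:
```python
from h import *
s,R=st()
print(np.round(s["q"],4))
```

```text
t 9.07 pos [501.4 232.3 200.6] F [-0.  -0.8 -2.1] T [-0.03 -0.12 -0.03] open 0.427
toolx [-0.061 -0.014 -0.998] tooly [ 0.195  0.981 -0.025] toolz [ 0.979 -0.196 -0.057]
[ 0.2864  0.3325 -0.0045  1.2963  0.0041  0.483 ]
```

Run:
```python
from h import *
c=dict(np.load("w6.npz"))
f=c["frame"]
h=cv2.cvtColor(f,cv2.COLOR_RGB2HSV)
m=cv2.inRange(h,(0,150,90),(20,255,255)); m[170:]=0
n,l,st_,ce=cv2.connectedComponentsWithStats(m)
for i in range(1,n):
    if st_[i,4]>40:
        x,y,w,hh,a=st_[i]; print("orange",st_[i].tolist(),ce[i].round(1))
m=cv2.inRange(h,(100,120,60),(130,255,255)); m[170:]=0
n,l,st_,ce=cv2.connectedComponentsWithStats(m)
for i in range(1,n):
    if st_[i,4]>30: print("blue",st_[i].tolist(),ce[i].round(1))
cv2.imwrite("pics/w6c.png",cv2.cvtColor(cv2.resize(f[85:165],None,fx=1.42,fy=3),cv2.COLOR_RGB2BGR))
```

```text
orange [259, 56, 39, 53, 2012] [278.4  82.1]
orange [394, 125, 23, 17, 355] [405.  133.2]
orange [140, 134, 24, 17, 358] [151.7 141.9]
orange [17, 138, 27, 17, 387] [ 29.5 145.7]
blue [361, 111, 92, 13, 618] [412.  117.5]
blue [105, 120, 86, 15, 637] [142.3 127.2]
blue [0, 124, 73, 15, 463] [ 23.2 131.2]
```

View pics/w6c.png

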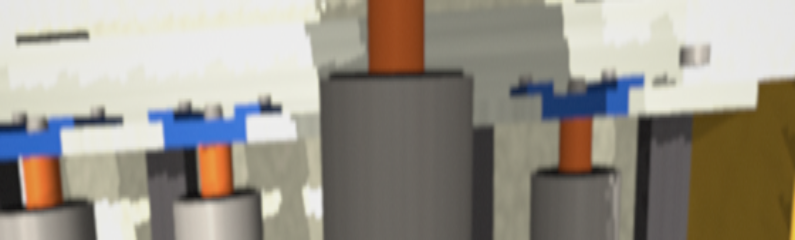

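Run:
```python
from h import *
c=dict(np.load("w6.npz"))
P=[ray(c,p,80) for p in [(405,133.2),(151.7,141.9),(29.5,145.7)]]
for p in P: print(p.round(1))
e=(P[0]-P[1]);print(np.linalg.norm(e),np.linalg.norm(P[1]-P[2]),"track y yaw",np.degrees(np.arctan2(e[1],e[0])), np.degrees(np.arctan2(*(P[0]-P[2])[1::-1])))
# collar bottom edge/top edges
for u,v in [(404.5,142),(405,125),(150,151),(152,134)]: print(ray(c,(u,v),80).round(1))
near=(P[0]+P[1])/2; print("mid collar",near)
# fitted tubes axis: silhouettes
g=cv2.GaussianBlur(cv2.cvtColor(c["frame"],cv2.COLOR_RGB2GRAY),(3,3),0); gx=np.abs(cv2.Sobel(g,cv2.CV_64F,1,0))
for lo,mid,hi in [(364,402,445),(116,155,205)]:
    A=[]
    for v in range(160,256,6):
        A.append((v,lo+gx[v,lo:mid-12].argmax(),mid+12+gx[v,mid+12:hi].argmax()))
    A=np.array(A); print(A[::3].tolist())
```

```text
[512.6 308.2  80. ]
[485.4 150.1  80. ]
[471.7  71.5  80. ]
160.4503419907784 79.7861269923877 track y yaw 80.2615343206045 80.20157748088857
[517.9 307.3  80. ]
[507.6 308.8  80. ]
[490.7 147.3  80. ]
[480.7 151.7  80. ]
mid collar [499.00070117 229.13141118  80.        ]
[[160, 373, 444], [178, 372, 444], [196, 372, 443], [214, 371, 441], [232, 370, 440], [250, 370, 438]]
[[160, 123, 185], [178, 125, 187], [196, 128, 188], [214, 130, 190], [232, 133, 192], [250, 136, 194]]
```

```bash
cat >> h.py <<'E'
BAY=np.array([572.7,216.4,80.0]); YAW=np.radians(-9.8)
BX=np.array([np.cos(YAW),np.sin(YAW),0]);BY=np.array([-np.sin(YAW),np.cos(YAW),0]);BZ=np.array([0,0,1.0])
B=np.stack([BX,BY,BZ],1)
def bay(p): return B.T@(np.asarray(p)-BAY)
G0=np.array([-18.2,-0.8,0.4]) # roller origin in tool frame
def info(th=None):
    """th: roller pitch (rad) in world, + = sprung end lower; None = along toolz"""
    s,R=st(); o=bay(s["position"]+R@G0)
    print("yaw z %.2f"%np.degrees(np.arctan2(R[1,2],R[0,2])),"origin bay",o.round(1),"Fbay",(B.T@s["wrist_force"]).round(1),"pitch toolz",np.degrees(np.arcsin(R[2,2])).round(2))
    return s,R,o
def shift(R,d): return (R.T@B@np.asarray(d,float)/250).round(4)
E
python3 - <<'E'
from h import *
s,R,o=info()
print(shift(R,np.array([27.5,0,60])-o))
E
```

```text
t 9.07 pos [501.4 232.3 200.6] F [-0.  -0.8 -2.1] T [-0.03 -0.12 -0.03] open 0.427
toolx [-0.061 -0.014 -0.998] tooly [ 0.195  0.981 -0.025] toolz [ 0.979 -0.196 -0.057]
yaw z -11.31 origin bay [-71.6   3.2 138.7] Fbay [ 0.1 -0.8 -2.1] pitch toolz -3.28
[0.2917 0.0051 0.4138]
```

Emit:
{"name": "apply_moves", "arguments": {
  "moves": [
    [[0.04,0.001,0.069],-0.016],
    [[0.045,0.001,0.069],0],
    [[0.045,0.001,0.069],0],
    [[0.045,0.001,0.069],0],
    [[0.045,0.001,0.069],0],
    [[0.045,0.001,0.06],0],
    [[0,0,0],0]
  ]
}}

```text
t: 9.95
position: [602.0, 214.2, 123.3]
tcp_rot: [0.682, 0.054, 0.726, -0.067]
wrist_force: [-0.5, 0.3, -2.1]
opening: 0.425
```

Run:
```python
from h import *
s,R,o=info()
print(shift(R,np.array([27.5,0,60])-o))
c=r.read_camera("wrist"); save(c,"w7");np.savez("w7.npz",**c)
```

```text
t 9.95 pos [602.  214.2 123.3] F [-0.5  0.3 -2.1] T [-0.01 -0.09  0.  ] open 0.425
toolx [-0.063 -0.014 -0.998] tooly [ 0.17   0.985 -0.024] toolz [ 0.983 -0.172 -0.06 ]
yaw z -9.90 origin bay [30.8  2.5 61.5] Fbay [-0.5  0.2 -2.1] pitch toolz -3.44
[ 0.0069 -0.0097 -0.0127]
```

View pics/w7.png

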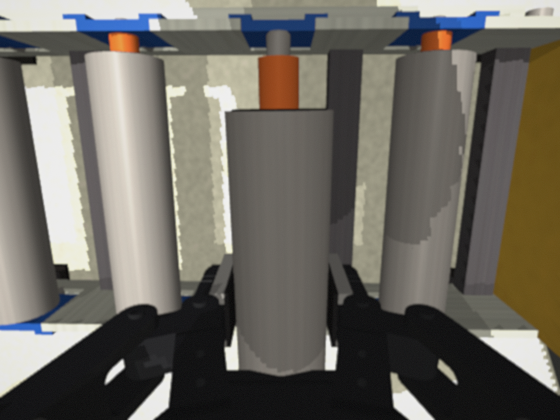

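The wrist view shows the held sprung pin at (279,42) just above the near rail, and the empty near seat spanning columns about 243–327. The fitted neighbours' collars are at (124,43) and (437,40). I'll refine the bay from this view.

Run:
```python
from h import *
c=dict(np.load("w7.npz")); f=c["frame"]
h=cv2.cvtColor(f,cv2.COLOR_RGB2HSV)
m=cv2.inRange(h,(0,150,90),(20,255,255)); m[130:]=0; m[:,490:]=0
n,l,s_,ce=cv2.connectedComponentsWithStats(m)
for i in range(1,n):
    if s_[i,4]>60:
        print("orange",s_[i].tolist(),ce[i].round(1), ray(c,ce[i],80).round(1), bay(ray(c,ce[i],80)).round(1))
m=cv2.inRange(h,(100,120,60),(130,255,255)); m[70:]=0
n,l,s_,ce=cv2.connectedComponentsWithStats(m)
for i in range(1,n):
    if s_[i,4]>30: 
        x,y,w,hh,a=s_[i]
        print("blue",s_[i].tolist(),ce[i].round(1),bay(ray(c,(x,y+hh/2),91)).round(1),bay(ray(c,(x+w-1,y+hh/2),91)).round(1))
# axes of fitted tubes
g=cv2.GaussianBlur(cv2.cvtColor(f,cv2.COLOR_RGB2GRAY),(3,3),0)
cv2.imwrite("pics/w7c.png",cv2.cvtColor(cv2.resize(f[0:75,80:490],None,fx=1.9,fy=4),cv2.COLOR_RGB2BGR))
```

```text
orange [421, 30, 31, 21, 534] [436.7  40.3] [509.9 309.   80. ] [-77.6  80.5   0. ]
orange [109, 33, 30, 19, 499] [123.1  42. ] [482.4 150.7  80. ] [-77.8 -80.1   0. ]
orange [259, 56, 39, 53, 2017] [278.4  82. ] [515.7 226.5  80. ] [-57.9   0.2   0. ]
blue [390, 12, 109, 34, 1629] [440.9  26.3] [-80.3  53.7  11. ] [-79.9 104.3  11. ]
blue [63, 14, 107, 33, 1551] [118.5  28.1] [ -80.6 -104.1   11. ] [-80.3 -52.2  11. ]
blue [229, 14, 98, 33, 1530] [278.2  29.5] [-80.1 -23.2  11. ] [-79.8  23.4  11. ]
blue [0, 36, 33, 12, 145] [13.6 42.5] [ -75.7 -136.3   11. ] [ -75.6 -120.3   11. ]
```

View pics/w7c.png

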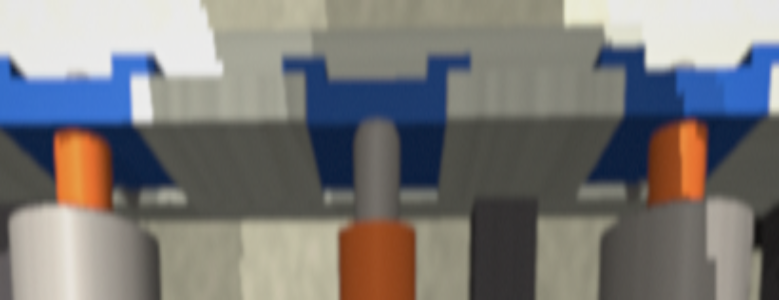

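Run:
```python
from h import *
c=dict(np.load("w7.npz"))
for u in (250,278,310,345): print(u,bay(ray(c,(u,30.5),91)).round(1))
for u,v in [(200,30.5),(340,30.5)]: print(bay(ray(c,(u,v),91)).round(1))
# far rail visible near bottom: inner-face top edge
g=cv2.cvtColor(c["frame"],cv2.COLOR_RGB2GRAY)
for u in (70,185,365,480): print(u,g[270:345:3,u].tolist())
for u,v in [(70,297),(365,285),(475,290),(70,325)]: print(u,v,bay(ray(c,(u,v),91)).round(1))
s,R,o=info()
print("tip bay",bay(s["position"]+R@(G0+[0,0,-97.5])).round(1),bay(s["position"]+R@(G0+[0,0,84.5])).round(1))
```

```text
250 [-80. -13.  11.]
278 [-80.    0.4  11. ]
310 [-79.9  15.7  11. ]
345 [-79.7  32.4  11. ]
[-80.2 -37.2  11. ]
[-79.8  30.   11. ]
70 [209, 139, 132, 111, 88, 89, 103, 124, 98, 33, 70, 102, 103, 99, 100, 103, 98, 98, 195, 232, 232, 235, 235, 235, 235]
185 [150, 149, 149, 152, 93, 90, 92, 127, 141, 39, 25, 23, 22, 25, 24, 25, 24, 23, 22, 24, 24, 17, 20, 15, 19]
365 [143, 140, 143, 150, 128, 86, 69, 29, 16, 17, 18, 22, 25, 18, 20, 19, 18, 18, 20, 17, 20, 20, 18, 17, 18]
480 [94, 94, 94, 93, 88, 82, 81, 81, 85, 102, 101, 99, 102, 101, 104, 99, 86, 83, 84, 86, 139, 151, 164, 139, 16]
70 297 [  61.6 -121.4   11. ]
365 285 [52.1 49.3 11. ]
475 290 [ 54.5 111.   11. ]
70 325 [  79.9 -124.1   11. ]
t 10.0 pos [601.7 214.4 124. ] F [ 0.  -0.2 -2.9] T [ 0.01 -0.09  0.02] open 0.427
toolx [-0.063 -0.013 -0.998] tooly [ 0.17   0.985 -0.024] toolz [ 0.983 -0.171 -0.06 ]
yaw z -9.88 origin bay [30.4  2.6 62.2] Fbay [ 0.1 -0.2 -2.9] pitch toolz -3.43
tip bay [-67.    2.7  68. ] [114.7   2.5  57.1]
```

Run:
```python
from h import *
s,R,o=info()
print(shift(R,np.array([24,0.1,38])-o), shift(R,[0,0,-3]))
```

```text
t 10.0 pos [601.7 214.4 124. ] F [ 0.  -0.2 -2.9] T [ 0.01 -0.09  0.02] open 0.427
toolx [-0.063 -0.013 -0.998] tooly [ 0.17   0.985 -0.024] toolz [ 0.983 -0.171 -0.06 ]
yaw z -9.88 origin bay [30.4  2.6 62.2] Fbay [ 0.1 -0.2 -2.9] pitch toolz -3.43
[ 0.0982 -0.0077 -0.0196] [0.012  0.0003 0.0007]
```

Emit:
{"name": "apply_moves", "arguments": {
  "moves": [
    [[0.05,-0.004,-0.01],0],
    [[0.048,-0.004,-0.01],0],
    [[0,0,0],0]
  ]
}}

```text
t: 10.38
position: [593.2, 213.4, 99.2]
tcp_rot: [0.682, 0.054, 0.726, -0.067]
wrist_force: [0.8, 1.4, -3.3]
opening: 0.424
```

Run:
```python
from h import *
s,R,o=info()
print(shift(R,np.array([24,0.1,30])-o), shift(R,[0,0,-3]))
```

```text
t 10.38 pos [593.2 213.4  99.2] F [ 0.8  1.4 -3.3] T [ 0.03 -0.12 -0.08] open 0.424
toolx [-0.063 -0.013 -0.998] tooly [ 0.169  0.985 -0.024] toolz [ 0.984 -0.17  -0.06 ]
yaw z -9.82 origin bay [22.2  0.2 37.4] Fbay [ 0.5  1.5 -3.3] pitch toolz -3.43
[0.0289 0.0004 0.0091] [0.012  0.0003 0.0007]
```

Emit:
{"name": "apply_moves", "arguments": {
  "moves": [
    [[0.014,0,0.006],0],
    [[0.014,0,0.001],0],
    [[0.014,0,0.001],0]
  ]
}}

```text
t: 10.75
position: [594.0, 213.5, 90.5]
tcp_rot: [0.683, 0.054, 0.726, -0.066]
wrist_force: [-6.2, 1.8, 6.9]
opening: 0.427
```

Run:
```python
from h import *
s,R,o=info()
c=r.read_camera("wrist"); save(c,"w8")
```

```text
t 10.75 pos [594.  213.5  90.5] F [-6.2  1.8  6.9] T [ 0.2   0.84 -0.02] open 0.427
toolx [-0.062 -0.012 -0.998] tooly [ 0.168  0.985 -0.023] toolz [ 0.984 -0.17  -0.059]
yaw z -9.78 origin bay [23.   0.4 28.7] Fbay [-6.4  0.7  6.9] pitch toolz -3.38
```

View pics/w8.png

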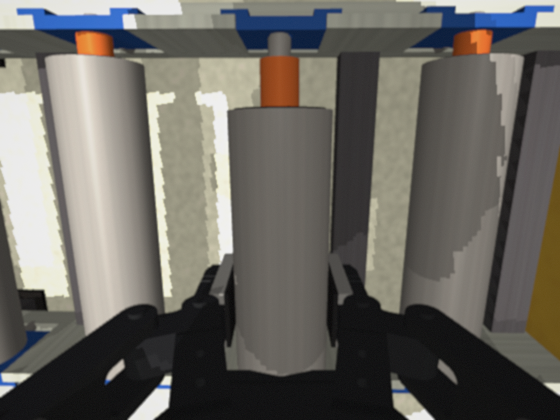

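The roller touched the far rail and is pivoting in the grip: Fz is up about 10 N and the tip at (279,42) is lower. I'll keep going down.

Emit:
{"name": "apply_moves", "arguments": {
  "moves": [
    [[0.014,0,0.001],0],
    [[0.014,0,0.001],0],
    [[0.014,0,0.001],0]
  ]
}}

```text
t: 11.18
position: [592.9, 214.2, 84.8]
tcp_rot: [0.683, 0.054, 0.725, -0.065]
wrist_force: [-5.4, 0.2, 5.4]
opening: 0.423
```

Run:
```python
from h import *
s,R,o=info()
c=r.read_camera("wrist"); save(c,"w9");np.savez("w9.npz",**c)
f=c["frame"];h=cv2.cvtColor(f,cv2.COLOR_RGB2HSV)
m=cv2.inRange(h,(0,150,90),(20,255,255)); m[130:]=0; m[:,350:]=0;m[:,:200]=0
ys,xs=np.nonzero(m);print("orange",xs.min(),xs.max(),ys.min(),ys.max())
c=r.read_camera("scene"); save(c,"s9")
cv2.imwrite("pics/s9c.png",cv2.cvtColor(cv2.resize(c["frame"][150:290,210:370],None,fx=4,fy=4,interpolation=cv2.INTER_CUBIC),cv2.COLOR_RGB2BGR))
```

```text
t 11.18 pos [592.9 214.2  84.8] F [-5.4  0.2  5.4] T [-0.24  0.69 -0.09] open 0.423
toolx [-0.061 -0.011 -0.998] tooly [ 0.168  0.986 -0.021] toolz [ 0.984 -0.169 -0.058]
yaw z -9.72 origin bay [21.7  0.8 23. ] Fbay [-5.4 -0.7  5.4] pitch toolz -3.32
orange 264 299 60 103
```

View pics/w9.png

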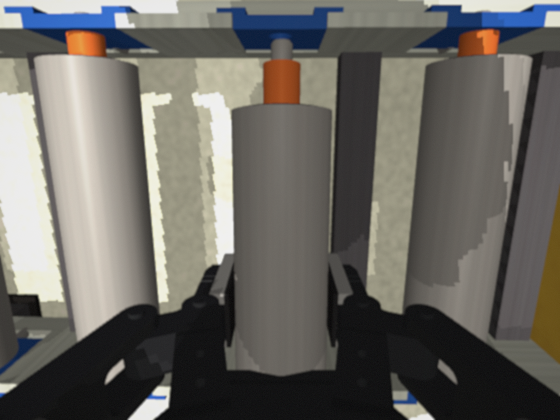

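View pics/s9c.png

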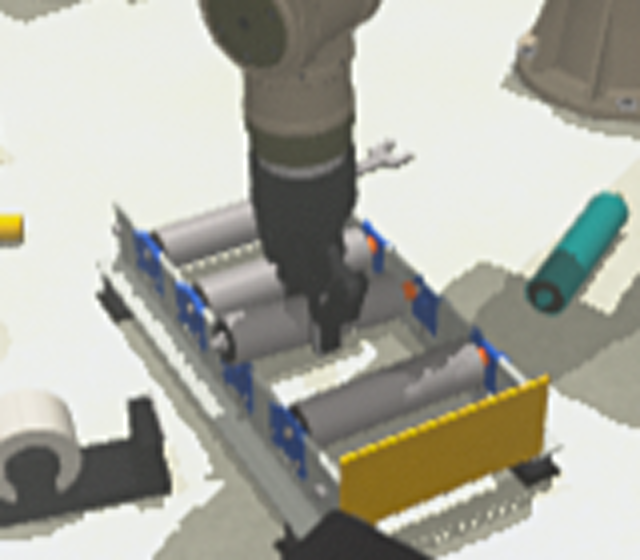

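```bash
cat >> h.py <<'E'
def tipv(c,R,p,phi,plunge=0,dx=0):
    """pixel of collar outer-end top rim, tube end top rim, pin tip for roller pitched phi (rad) rel. to tool"""
    out=[]
    for L,rad in [(89.5-plunge,7),(72.5,19),(97.5-plunge,4)]:
        v=np.array([-18.2+dx+L*np.sin(phi)-rad*np.cos(phi),-0.8,0.4-L*np.cos(phi)-rad*np.sin(phi)])
        out.append(proj(c,p+R@v)[1].round(1))
    return out
E
python3 - <<'E'
from h import *
c=dict(np.load("w7.npz"));
p=np.array([602.,214.2,123.3]);R=quatR([0.682,0.054,0.726,-0.067]);
q=np.array([0.682,0.054,0.726,-0.067]);R=quatR(q/np.linalg.norm(q))
print(tipv(c,R,p,0))
c=dict(np.load("w9.npz")); s,R,o=info()
for d in (0,4,6,8,10,12): print(d,tipv(c,R,s["position"],np.radians(d)))
g=cv2.cvtColor(c["frame"],cv2.COLOR_RGB2GRAY);print(g[25:70,282].tolist())
print(g[95:115,250].tolist())
g7=cv2.cvtColor(dict(np.load("w7.npz"))["frame"],cv2.COLOR_RGB2GRAY);print(g7[25:70,279].tolist());print(g7[95:115,250].tolist())
E
```

```text
[np.float64(51.9), np.float64(108.7), np.float64(25.8)]
t 11.28 pos [592.7 214.2  84.5] F [-5.9 -0.4  6.3] T [-0.14  0.59 -0.11] open 0.422
toolx [-0.061 -0.011 -0.998] tooly [ 0.168  0.986 -0.021] toolz [ 0.984 -0.168 -0.058]
yaw z -9.72 origin bay [21.6  0.8 22.7] Fbay [-5.8 -1.4  6.3] pitch toolz -3.33
0 [np.float64(52.0), np.float64(108.5), np.float64(25.9)]
4 [np.float64(53.8), np.float64(104.5), np.float64(30.1)]
6 [np.float64(55.2), np.float64(103.0), np.float64(32.7)]
8 [np.float64(56.8), np.float64(101.9), np.float64(35.4)]
10 [np.float64(58.7), np.float64(101.1), np.float64(38.4)]
12 [np.float64(60.8), np.float64(100.6), np.float64(41.5)]
[55, 57, 54, 49, 41, 32, 30, 35, 45, 52, 54, 52, 59, 77, 94, 105, 108, 108, 110, 109, 109, 110, 110, 110, 111, 110, 111, 112, 113, 112, 111, 112, 112, 111, 106, 100, 98, 98, 97, 99, 97, 97, 98, 98, 98]
[158, 153, 156, 161, 161, 161, 161, 164, 164, 150, 118, 97, 94, 94, 96, 94, 95, 95, 95, 95]
[56, 56, 55, 60, 78, 97, 106, 111, 110, 111, 111, 110, 111, 111, 110, 110, 111, 111, 111, 111, 111, 110, 111, 111, 110, 110, 111, 111, 109, 107, 102, 96, 96, 95, 95, 95, 96, 94, 96, 95, 96, 96, 95, 96, 95]
[181, 182, 182, 181, 179, 180, 180, 182, 183, 185, 185, 185, 178, 146, 89, 48, 68, 92, 98, 98]
```

Emit:
{"name": "apply_moves", "arguments": {
  "moves": [
    [[0.015,-0.001,0.004],0],
    [[0.015,-0.001,0.004],0],
    [[0.015,-0.001,0.004],0]
  ]
}}

```text
t: 11.65
position: [591.8, 214.1, 77.9]
tcp_rot: [0.682, 0.054, 0.726, -0.064]
wrist_force: [-7.0, 0.7, 5.1]
opening: 0.432
```

```bash
cat >> h.py <<'E'
def look(n):
    s,R,o=info(); c=r.read_camera("wrist"); save(c,n); np.savez(n+".npz",**c)
    g=cv2.cvtColor(c["frame"],cv2.COLOR_RGB2GRAY).astype(int)
    h=cv2.cvtColor(c["frame"],cv2.COLOR_RGB2HSV)
    m=cv2.inRange(h,(0,150,90),(20,255,255)); m[130:]=0; m[:,330:]=0;m[:,:230]=0
    ys,xs=np.nonzero(m);print("orange",xs.min(),xs.max(),ys.min(),ys.max())
    u=int(round((xs.min()+xs.max())/2)); col=g[20:ys.min()+2,u]
    print("col u",u,"from v=20",col.tolist())
    for d in (4,6,8,10,12,14,16): print(d,(np.array(tipv(c,R,s["position"],np.radians(d)))+[3.3,0,3.6]).tolist(),end=";")
    print()
    return s,R,o,c
E
python3 - <<'E'
from h import *
look("w10")
E
```

```text
t 11.65 pos [591.8 214.1  77.9] F [-7.   0.7  5.1] T [-0.03  0.79 -0.06] open 0.432
toolx [-0.063 -0.009 -0.998] tooly [ 0.166  0.986 -0.02 ] toolz [ 0.984 -0.167 -0.061]
yaw z -9.63 origin bay [20.8  0.6 16. ] Fbay [-7.  -0.5  5.1] pitch toolz -3.47
orange 265 297 66 101
col u 281 from v=20 [55, 56, 55, 57, 56, 54, 49, 35, 32, 32, 37, 47, 54, 55, 55, 56, 55, 51, 39, 31, 30, 29, 31, 29, 29, 35, 55, 83, 100, 105, 106, 108, 106, 107, 107, 108, 108, 108, 109, 109, 109, 109, 109, 110, 108, 103, 99, 96]
4 [57.199999999999996, 104.7, 33.8];6 [58.599999999999994, 103.2, 36.4];8 [60.3, 102.1, 39.1];10 [62.099999999999994, 101.3, 42.1];12 [64.2, 100.9, 45.2];14 [66.6, 100.7, 48.5];16 [69.1, 100.8, 52.0];
```

View pics/w10.png

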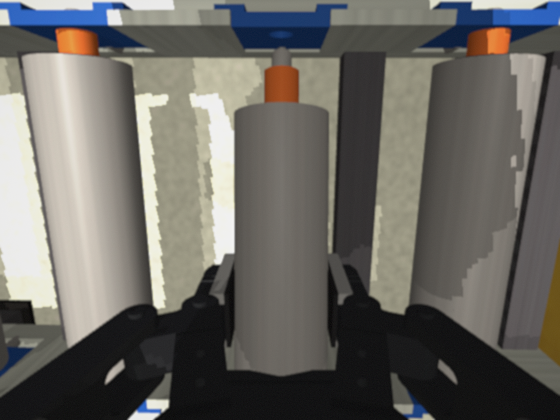

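The wrist view now shows the hole itself in the near seat at (281,35). The pin tip is at (282,47), below it. I'll work out the hole height from the ray onto the rail face.

Run:
```python
from h import *
c=dict(np.load("w10.npz"))
def onface(u,v,x=-80):
    o=-c["R"].T@c["t"];d=c["R"].T@np.linalg.inv(c["camera_matrix"])@np.array([u,v,1.]);ob=bay(o);db=B.T@d
    return ob+db*(x-ob[0])/db[0]
for v in (26.5,30.5,34.2,38,52,55): print(v,onface(281,v).round(1))
cv2.imwrite("pics/w10c.png",cv2.cvtColor(cv2.resize(c["frame"][0:75,200:360],None,fx=5,fy=5,interpolation=cv2.INTER_CUBIC),cv2.COLOR_RGB2BGR))
s,R,o=info()
phi=np.radians(12.9)
for L in (-97.5,):
    print("tip",bay(s["position"]+R@(G0+np.array([97.5*np.sin(phi),0,-97.5*np.cos(phi)]))).round(1))
g=cv2.cvtColor(c["frame"],cv2.COLOR_RGB2GRAY);
for v in (32,33,34,35,36): print(v,g[v,262:302].tolist())
```

```text
26.5 [-80.    0.5  11.1]
30.5 [-80.    0.4   5.8]
34.2 [-80.    0.3   0.5]
38 [-80.    0.2  -5.3]
52 [-80.   -0.3 -32.1]
55 [-80.   -0.4 -39.3]
t 11.7 pos [591.8 214.1  77.4] F [-6.3  1.2  6.2] T [0.1  0.78 0.  ] open 0.428
toolx [-0.063 -0.009 -0.998] tooly [ 0.166  0.986 -0.02 ] toolz [ 0.984 -0.167 -0.061]
yaw z -9.63 origin bay [20.7  0.5 15.6] Fbay [-6.4  0.1  6.2] pitch toolz -3.49
tip [-75.5  -0.2  -0.3]
32 [29, 29, 30, 30, 30, 32, 32, 31, 34, 37, 42, 42, 44, 46, 47, 51, 50, 53, 54, 54, 53, 51, 50, 48, 47, 44, 41, 43, 36, 34, 34, 30, 33, 29, 29, 30, 31, 28, 31, 31]
33 [29, 31, 31, 28, 30, 29, 33, 36, 40, 44, 46, 46, 48, 49, 51, 51, 53, 54, 56, 55, 55, 52, 52, 50, 49, 47, 47, 46, 42, 41, 36, 32, 30, 29, 31, 31, 30, 32, 30, 30]
34 [29, 30, 30, 30, 29, 31, 31, 35, 42, 43, 44, 47, 50, 48, 50, 53, 52, 55, 55, 55, 55, 50, 52, 49, 48, 47, 47, 44, 41, 41, 38, 31, 31, 29, 32, 27, 29, 30, 28, 29]
35 [28, 31, 29, 30, 30, 32, 34, 34, 41, 43, 46, 45, 49, 49, 51, 52, 55, 54, 55, 56, 55, 53, 52, 50, 50, 46, 47, 46, 42, 39, 36, 33, 30, 29, 29, 31, 31, 30, 30, 31]
36 [30, 29, 29, 31, 29, 30, 31, 33, 35, 38, 43, 43, 44, 49, 49, 51, 52, 52, 54, 55, 54, 51, 50, 48, 47, 46, 43, 41, 40, 36, 33, 31, 31, 29, 30, 32, 29, 29, 32, 30]
```

View pics/w10c.png

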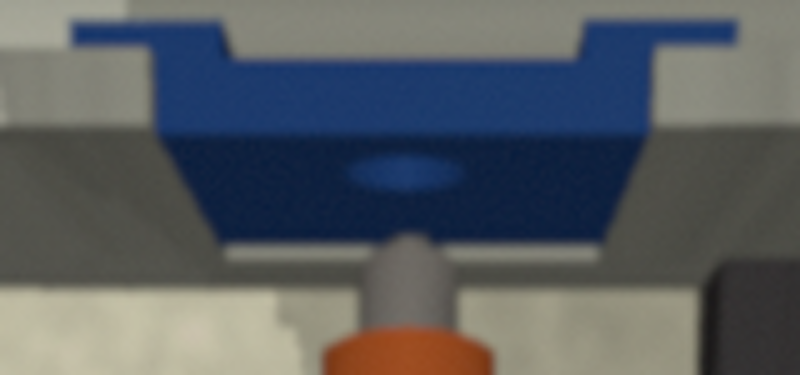

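Run:
```python
from h import *
from scipy.optimize import least_squares
def pts(c,R,p,phi,dx,dz):
    out=[]
    e=np.array([np.sin(phi),0,-np.cos(phi)]) # toward sprung
    n=np.array([-np.cos(phi),0,-np.sin(phi)])
    o=np.array([-18.2+dx,-0.8,0.4+dz])
    def pr(v): return proj(c,p+R@v)
    tip=pr(o+97.5*e+3.5*n)[1]; col=pr(o+89.5*e+7*n)[1]; tube=pr(o+72.5*e+19*n)[1]
    wt=pr(o+72.5*e+[0,19,0])[0]-pr(o+72.5*e-[0,19,0])[0]
    wc=pr(o+88*e+[0,7,0])[0]-pr(o+88*e-[0,7,0])[0]
    return np.array([tip,col,tube,wt,wc])
def meas(n,u):
    c=dict(np.load(n+".npz"));f=c["frame"];h=cv2.cvtColor(f,cv2.COLOR_RGB2HSV)
    m=cv2.inRange(h,(0,150,90),(20,255,255)); m[130:]=0; m[:,330:]=0;m[:,:230]=0
    ys,xs=np.nonzero(m)
    g=cv2.GaussianBlur(cv2.cvtColor(f,cv2.COLOR_RGB2GRAY),(3,3),0)
    gx=cv2.Sobel(g,cv2.CV_64F,1,0)
    ws=[]
    for v in range(114,119):
        row=np.abs(gx[v]); l=222+row[222:250].argmax(); rr=312+row[312:345].argmax(); ws.append(rr-l)
    print(n,"orange w",xs.max()-xs.min()+1,"top",ys.min(),"bot",ys.max(),"tube w",np.mean(ws))
for n,u in (("w7",279),("w9",282),("w10",281)): meas(n,u)
c=dict(np.load("w7.npz"));q=np.array([0.682,0.054,0.726,-0.067]);R=quatR(q/np.linalg.norm(q))
print(pts(c,R,np.array([602.,214.2,123.3]),0,0,0))
c=dict(np.load("w10.npz"));s=r.get_state();R=quatR(s["tcp_rot"])
for phi in (10,13,16):
  for dx in (0,-4,4): print(phi,dx,pts(c,R,s["position"],np.radians(phi),dx,0).round(1))
```

```text
w7 orange w 39 top 56 bot 108 tube w 108.2
w9 orange w 36 top 60 bot 103 tube w 104.0
w10 orange w 33 top 66 bot 101 tube w 103.0
[ 26.12387339  51.93784663 108.67964806 108.91539855  41.70156638]
10 0 [ 39.   58.8 101.2  98.4  36.8]
10 -4 [ 37.   57.4 101.1 101.3  37.9]
10 4 [ 40.9  60.2 101.3  95.6  35.7]
13 0 [ 43.8  62.1 100.6  95.6  35.5]
13 -4 [ 42.   60.8 100.5  98.4  36.5]
13 4 [ 45.5  63.3 100.7  93.   34.5]
16 0 [ 49.   65.7 100.6  93.   34.3]
16 -4 [ 47.4  64.6 100.5  95.7  35.3]
16 4 [ 50.5  66.8 100.7  90.5  33.4]
```

Run:
```python
from h import *
s,R,o=info()
print(shift(R,[-4,0,0]),shift(R,[0,0,1]))
```

```text
t 11.7 pos [591.8 214.1  77.4] F [-6.3  1.2  6.2] T [0.1  0.78 0.  ] open 0.428
toolx [-0.063 -0.009 -0.998] tooly [ 0.166  0.986 -0.02 ] toolz [ 0.984 -0.167 -0.061]
yaw z -9.63 origin bay [20.7  0.5 15.6] Fbay [-6.4  0.1  6.2] pitch toolz -3.49
[ 0.001   0.0001 -0.016 ] [-0.004  -0.0001 -0.0002]
```

Emit:
{"name": "apply_moves", "arguments": {
  "moves": [
    [[0,0.001,-0.016],0],
    [[0,0,-0.012],0],
    [[0,0,0],0]
  ]
}}

```text
t: 12.08
position: [586.6, 215.7, 78.9]
tcp_rot: [0.684, 0.054, 0.725, -0.064]
wrist_force: [1.4, -0.7, -1.6]
opening: 0.424
```

Run:
```python
from h import *
look("w11")
```

```text
t 12.07 pos [586.6 215.7  78.9] F [ 1.4 -0.7 -1.6] T [ 0.01 -0.33  0.02] open 0.424
toolx [-0.059 -0.009 -0.998] tooly [ 0.166  0.986 -0.018] toolz [ 0.984 -0.167 -0.056]
yaw z -9.63 origin bay [15.3  1.2 17.1] Fbay [ 1.5 -0.5 -1.6] pitch toolz -3.23
orange 265 297 64 101
col u 281 from v=20 [130, 130, 130, 131, 133, 133, 135, 131, 110, 77, 56, 54, 54, 57, 57, 58, 55, 57, 56, 55, 57, 57, 50, 41, 39, 59, 85, 102, 106, 107, 106, 107, 107, 108, 108, 108, 109, 109, 111, 110, 110, 110, 110, 107, 100, 95]
4 [57.199999999999996, 104.6, 33.8];6 [58.5, 103.1, 36.300000000000004];8 [60.199999999999996, 102.0, 39.1];10 [62.099999999999994, 101.2, 42.0];12 [64.2, 100.8, 45.2];14 [66.5, 100.6, 48.5];16 [69.0, 100.7, 51.9];
```

View pics/w11.png

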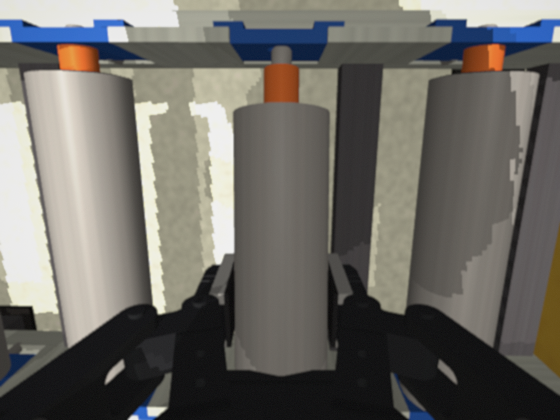

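Emit:
{"name": "apply_moves", "arguments": {
  "moves": [
    [[0.009,-0.002,0.008],0],
    [[0,0,0],0],
    [[0.001,0,-0.014],0],
    [[0.001,0,-0.014],0],
    [[0,0,0],0]
  ]
}}

```text
t: 12.75
position: [581.2, 216.3, 76.8]
tcp_rot: [0.684, 0.055, 0.725, -0.064]
wrist_force: [-0.4, 0.2, -0.9]
opening: 0.424
```

Run:
```python
from h import *
look("w12")
```

```text
t 12.75 pos [581.2 216.3  76.8] F [-0.4  0.2 -0.9] T [ 0.04 -0.19  0.03] open 0.424
toolx [-0.059 -0.008 -0.998] tooly [ 0.166  0.986 -0.018] toolz [ 0.984 -0.167 -0.057]
yaw z -9.62 origin bay [ 9.8  0.9 15. ] Fbay [-0.4  0.1 -0.9] pitch toolz -3.24
orange 264 298 65 101
col u 281 from v=20 [138, 131, 128, 130, 132, 133, 133, 133, 132, 133, 131, 130, 130, 131, 131, 133, 133, 135, 137, 137, 139, 137, 126, 101, 70, 54, 56, 55, 57, 55, 56, 56, 55, 56, 56, 56, 54, 48, 40, 39, 63, 90, 106, 108, 103, 98, 96]
4 [57.199999999999996, 104.6, 33.8];6 [58.5, 103.2, 36.300000000000004];8 [60.199999999999996, 102.0, 39.1];10 [62.099999999999994, 101.2, 42.0];12 [64.2, 100.8, 45.2];14 [66.5, 100.6, 48.5];16 [69.0, 100.7, 51.9];
```

View pics/w12.png

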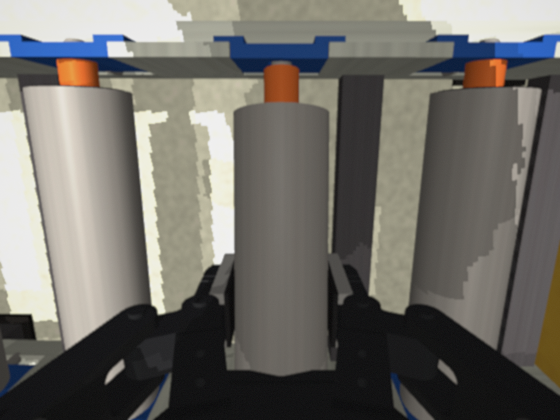

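The pin slid into the near hole with no axial force: the tip is at about x=-86.5, the collar is still at full length, and the seat hides the pin. Next I press the plunger in along the axis.

Emit:
{"name": "apply_moves", "arguments": {
  "moves": [
    [[0.004,-0.001,-0.018],0],
    [[0.004,0,-0.018],0],
    [[0.004,0,-0.016],0],
    [[0,0,0],0]
  ]
}}

```text
t: 13.3
position: [574.2, 217.4, 75.4]
tcp_rot: [0.689, 0.055, 0.72, -0.064]
wrist_force: [6.0, -1.9, -1.2]
opening: 0.43
```

Run:
```python
from h import *
look("w13")
```

```text
t 13.3 pos [574.2 217.4  75.4] F [ 6.  -1.9 -1.2] T [-0.28 -1.19  0.13] open 0.43
toolx [-0.046 -0.009 -0.999] tooly [ 0.168  0.986 -0.017] toolz [ 0.985 -0.169 -0.044]
yaw z -9.71 origin bay [ 2.5  0.8 13.6] Fbay [ 6.2 -0.9 -1.2] pitch toolz -2.5
orange 264 298 80 101
col u 281 from v=20 [147, 146, 147, 147, 147, 147, 146, 146, 146, 145, 145, 144, 141, 136, 132, 129, 131, 133, 133, 133, 133, 133, 133, 131, 130, 129, 130, 133, 133, 135, 134, 137, 137, 138, 139, 137, 137, 133, 127, 117, 108, 106, 104, 90, 69, 56, 55, 56, 55, 56, 56, 58, 54, 57, 56, 55, 55, 52, 61, 80, 94, 96]
4 [57.199999999999996, 104.7, 33.8];6 [58.599999999999994, 103.2, 36.4];8 [60.199999999999996, 102.1, 39.1];10 [62.099999999999994, 101.3, 42.1];12 [64.2, 100.8, 45.2];14 [66.5, 100.7, 48.5];16 [69.1, 100.8, 52.0];
```

View pics/w13.png

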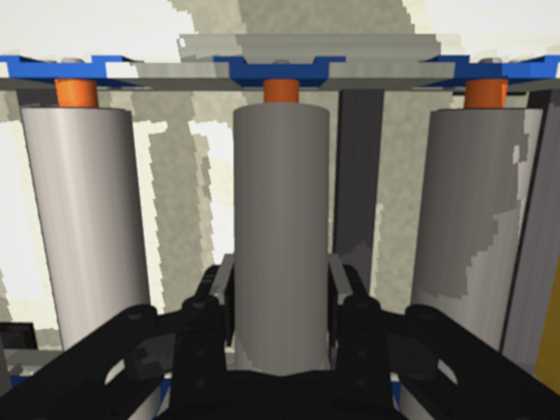

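Emit:
{"name": "apply_moves", "arguments": {
  "moves": [
    [[0.005,0,-0.03],0],
    [[0.005,0,-0.035],0],
    [[0,0,0],0]
  ]
}}

```text
t: 13.72
position: [567.2, 218.5, 75.7]
tcp_rot: [0.695, 0.056, 0.714, -0.066]
wrist_force: [7.6, -3.1, -1.5]
opening: 0.426
```

Run:
```python
from h import *
look("w14")
```

```text
t 13.72 pos [567.2 218.5  75.7] F [ 7.6 -3.1 -1.5] T [-0.59 -1.68  0.22] open 0.426
toolx [-0.027 -0.012 -1.   ] tooly [ 0.171  0.985 -0.016] toolz [ 0.985 -0.171 -0.025]
yaw z -9.86 origin bay [-5.   0.6 13.9] Fbay [ 8.  -1.7 -1.5] pitch toolz -1.41
orange 265 296 100 101
col u 280 from v=20 [144, 146, 148, 148, 148, 147, 148, 149, 148, 148, 147, 147, 146, 146, 145, 147, 147, 146, 147, 147, 147, 145, 143, 142, 141, 141, 138, 133, 129, 130, 131, 133, 133, 134, 134, 133, 132, 130, 130, 131, 130, 133, 133, 135, 137, 138, 138, 139, 137, 135, 133, 130, 129, 129, 128, 129, 129, 130, 126, 116, 107, 106, 107, 106, 96, 77, 61, 55, 55, 55, 54, 57, 55, 56, 56, 55, 55, 55, 61, 74, 89, 99]
4 [57.3, 104.8, 33.9];6 [58.699999999999996, 103.3, 36.4];8 [60.3, 102.2, 39.2];10 [62.199999999999996, 101.4, 42.2];12 [64.3, 100.9, 45.300000000000004];14 [66.6, 100.7, 48.6];16 [69.1, 100.8, 52.1];
```

Emit:
{"name": "apply_moves", "arguments": {
  "moves": [
    [[0.012,0,-0.034],0],
    [[0.012,0,-0.034],0],
    [[0,0,0],0]
  ]
}}

```text
t: 14.15
position: [568.4, 218.4, 76.9]
tcp_rot: [0.708, 0.057, 0.7, -0.068]
wrist_force: [7.8, -1.5, 0.7]
opening: 0.425
```

Run:
```python
from h import *
s,R,o=info(); print(np.round(s["effort"],1))
```

```text
t 14.15 pos [568.4 218.4  76.9] F [ 7.8 -1.5  0.7] T [-0.4  -1.29  0.09] open 0.425
toolx [ 0.009 -0.016 -1.   ] tooly [ 0.176  0.984 -0.014] toolz [ 0.984 -0.176  0.012]
yaw z -10.13 origin bay [-4.4  0.7 15.2] Fbay [ 7.9 -0.2  0.7] pitch toolz 0.69
[  3.  -52.4  23.    2.6   1.1   0.1]
```

Emit:
{"name": "apply_moves", "arguments": {
  "moves": [
    [[0.056,0,-0.032],0],
    [[0,0,0],0],
    [[0,0,0],0]
  ]
}}

```text
t: 14.52
position: [572.0, 218.1, 68.6]
tcp_rot: [0.716, 0.059, 0.692, -0.069]
wrist_force: [7.1, -2.4, -0.3]
opening: 0.421
```

Run:
```python
from h import *
look("w15")
```

```text
t 14.53 pos [572.  218.1  68.6] F [ 7.1 -2.4 -0.3] T [-0.43 -1.1   0.16] open 0.421
toolx [ 0.033 -0.018 -0.999] tooly [ 0.18   0.984 -0.011] toolz [ 0.983 -0.179  0.036]
yaw z -10.32 origin bay [-1.3  0.9  6.8] Fbay [ 7.4 -1.1 -0.3] pitch toolz 2.04
orange 261 296 88 104
col u 278 from v=20 [141, 140, 140, 141, 138, 133, 127, 125, 126, 129, 131, 132, 131, 130, 130, 130, 128, 126, 127, 127, 129, 129, 131, 131, 132, 134, 134, 135, 135, 133, 132, 131, 129, 126, 126, 126, 124, 126, 127, 128, 128, 127, 120, 112, 107, 112, 112, 113, 113, 109, 95, 71, 56, 55, 55, 54, 55, 55, 54, 55, 53, 54, 55, 54, 55, 59, 73, 88, 99, 99]
4 [57.3, 104.8, 34.0];6 [58.699999999999996, 103.3, 36.5];8 [60.4, 102.2, 39.2];10 [62.199999999999996, 101.4, 42.2];12 [64.3, 100.9, 45.300000000000004];14 [66.7, 100.8, 48.6];16 [69.2, 100.9, 52.1];
```

View pics/w15.png

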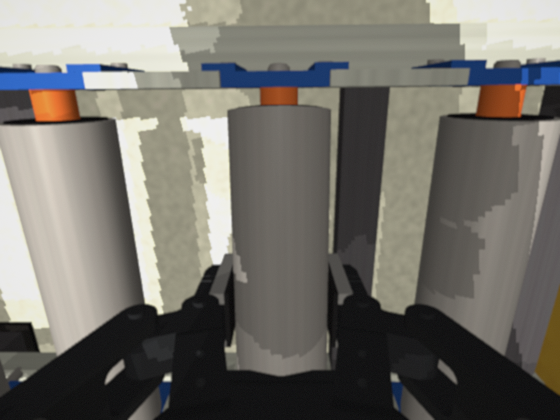

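Run:
```python
from h import *
s,R,o=info()
print(shift(R,[-18,-0.5,1]))
```

```text
t 14.57 pos [572.1 218.   68.6] F [ 7.4 -2.3 -0.2] T [-0.53 -1.15  0.1 ] open 0.424
toolx [ 0.033 -0.018 -0.999] tooly [ 0.18   0.984 -0.011] toolz [ 0.983 -0.179  0.036]
yaw z -10.33 origin bay [-1.2  0.9  6.8] Fbay [ 7.7 -1.  -0.2] pitch toolz 2.04
[-0.0065 -0.0027 -0.0718]
```

Emit:
{"name": "apply_moves", "arguments": {
  "moves": [
    [[-0.007,-0.003,-0.072],0],
    [[0,0,0],0],
    [[0,0,0],0]
  ]
}}

```text
t: 14.95
position: [572.8, 217.4, 75.1]
tcp_rot: [0.729, 0.06, 0.678, -0.072]
wrist_force: [6.4, -1.8, -5.2]
opening: 0.422
```

Run:
```python
from h import *
look("w16")
c=r.read_camera("scene"); save(c,"s16")
cv2.imwrite("pics/s16c.png",cv2.cvtColor(cv2.resize(c["frame"][170:270,220:350],None,fx=5,fy=5,interpolation=cv2.INTER_CUBIC),cv2.COLOR_RGB2BGR))
```

```text
t 14.95 pos [572.8 217.4  75.1] F [ 6.4 -1.8 -5.2] T [-0.37 -1.58  0.05] open 0.422
toolx [ 0.07  -0.023 -0.997] tooly [ 0.186  0.982 -0.01 ] toolz [ 0.98  -0.185  0.073]
yaw z -10.68 origin bay [-1.   0.4 13.3] Fbay [ 6.6 -0.7 -5.2] pitch toolz 4.17
orange 261 296 86 103
col u 278 from v=20 [133, 125, 122, 126, 127, 127, 127, 129, 129, 129, 127, 126, 125, 125, 125, 127, 128, 129, 130, 131, 132, 133, 134, 134, 133, 131, 130, 127, 125, 124, 124, 123, 124, 124, 124, 126, 127, 127, 129, 129, 129, 125, 116, 108, 108, 110, 111, 112, 109, 98, 78, 59, 53, 54, 52, 54, 52, 53, 52, 53, 52, 52, 52, 52, 62, 79, 92, 98]
4 [57.3, 104.8, 33.9];6 [58.699999999999996, 103.3, 36.5];8 [60.3, 102.2, 39.2];10 [62.199999999999996, 101.4, 42.2];12 [64.3, 100.9, 45.300000000000004];14 [66.6, 100.7, 48.6];16 [69.1, 100.8, 52.1];
```

View pics/w16.png

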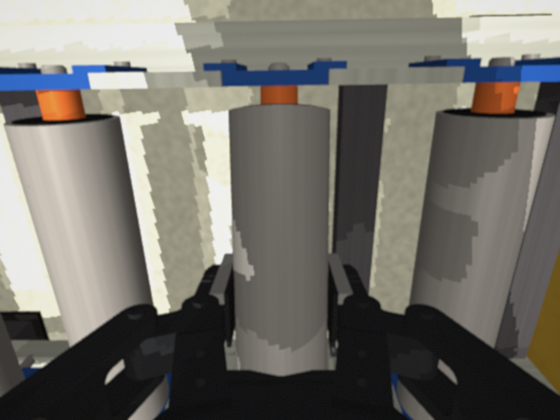

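View pics/s16c.png

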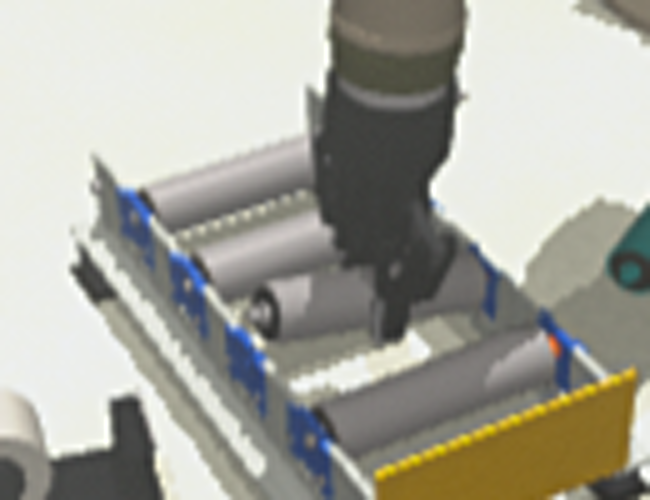

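```bash
cat >> h.py <<'E'
def nxt(*ds):
    s,R,o=info()
    th=np.arcsin(np.clip(o[2]/(o[0]+88),-1,1)); p=97.5-np.hypot(o[0]+88,o[2])
    print("if pivot: th %.1f p %.1f fixed tip x %.1f z %.1f"%(np.degrees(th),p,o[0]+84.5*np.cos(th),o[2]+84.5*np.sin(th)))
    for d in ds: print(d,shift(R,d).tolist())
E
python3 - <<'E'
from h import *
nxt([-16,-0.3,-3],[-14,0,-9])
E
```

```text
t 15.05 pos [572.5 217.5  75. ] F [ 7.8 -1.9 -5. ] T [-0.38 -1.62  0.01] open 0.425
toolx [ 0.069 -0.023 -0.997] tooly [ 0.186  0.983 -0.01 ] toolz [ 0.98  -0.185  0.072]
yaw z -10.67 origin bay [-1.3  0.5 13.1] Fbay [ 8.  -0.5 -5. ] pitch toolz 4.13
if pivot: th 8.7 p 9.8 fixed tip x 82.2 z 25.9
[-16, -0.3, -3] [0.0074, -0.0021, -0.0647]
[-14, 0, -9] [0.0319, -0.0005, -0.0584]
```

Emit:
{"name": "apply_moves", "arguments": {
  "moves": [
    [[0.008,-0.002,-0.065],-0.01],
    [[0.008,0,-0.055],0]
  ]
}}

```text
t: 15.3
position: [566.0, 219.8, 76.4]
tcp_rot: [0.744, 0.056, 0.662, -0.069]
wrist_force: [33.1, -15.9, -1.6]
opening: 0.426
```

Run:
```python
from h import *
nxt([-16,-0.3,-3],[-14,0,-9])
```

```text
t 15.3 pos [566.  219.8  76.4] F [ 33.1 -15.9  -1.6] T [-2.96 -6.42  0.43] open 0.426
toolx [ 0.113 -0.029 -0.993] tooly [ 0.177  0.984 -0.008] toolz [ 0.978 -0.175  0.116]
yaw z -10.17 origin bay [-8.9  1.6 14.5] Fbay [ 35.4 -10.   -1.6] pitch toolz 6.66
if pivot: th 10.6 p 17.1 fixed tip x 74.2 z 30.0
[-16, -0.3, -3] [0.0045, -0.0016, -0.065]
[-14, 0, -9] [0.0293, -0.0001, -0.0598]
```

Run:
```python
from h import *
nxt([-10,-1,-9],[-10,-0.5,-8])
```

```text
t 15.3 pos [566.  219.8  76.4] F [ 33.1 -15.9  -1.6] T [-2.96 -6.42  0.43] open 0.426
toolx [ 0.113 -0.029 -0.993] tooly [ 0.177  0.984 -0.008] toolz [ 0.978 -0.175  0.116]
yaw z -10.17 origin bay [-8.9  1.6 14.5] Fbay [ 35.4 -10.   -1.6] pitch toolz 6.66
if pivot: th 10.6 p 17.1 fixed tip x 74.2 z 30.0
[-10, -1, -9] [0.0312, -0.004, -0.0439]
[-10, -0.5, -8] [0.0272, -0.002, -0.0434]
```

Emit:
{"name": "apply_moves", "arguments": {
  "moves": [
    [[0.031,-0.004,-0.044],0]
  ]
}}

```text
t: 15.42
position: [566.9, 219.2, 72.9]
tcp_rot: [0.751, 0.057, 0.654, -0.071]
wrist_force: [13.7, -3.3, 5.2]
opening: 0.427
```

Run:
```python
from h import *
nxt([-10,-1,-9],[-10,-0.5,-8])
```

```text
t 15.43 pos [566.9 219.2  72.9] F [13.7 -3.3  5.2] T [-0.66 -2.34  0.09] open 0.427
toolx [ 0.134 -0.031 -0.99 ] tooly [ 0.181  0.983 -0.006] toolz [ 0.974 -0.179  0.138]
yaw z -10.39 origin bay [-8.4  1.1 11. ] Fbay [14.  -0.9  5.2] pitch toolz 7.91
if pivot: th 8.0 p 17.1 fixed tip x 75.3 z 22.7
[-10, -1, -9] [0.0302, -0.0042, -0.0445]
[-10, -0.5, -8] [0.0262, -0.0023, -0.044]
```

Emit:
{"name": "apply_moves", "arguments": {
  "moves": [
    [[0.042,-0.004,-0.042],0],
    [[0.045,-0.002,-0.04],0]
  ]
}}

```text
t: 15.68
position: [565.3, 219.2, 57.4]
tcp_rot: [0.761, 0.06, 0.642, -0.072]
wrist_force: [12.0, -7.2, 5.7]
opening: 0.42
```

Run:
```python
from h import *
nxt([-10,-1,-9],[-10,-0.5,-8])
look("w17")
```

```text
t 15.68 pos [565.3 219.2  57.4] F [12.  -7.2  5.7] T [-1.32 -1.78  0.21] open 0.42
toolx [ 0.165 -0.033 -0.986] tooly [ 0.187  0.982 -0.001] toolz [ 0.968 -0.184  0.169]
yaw z -10.75 origin bay [-10.4   0.8  -4.6] Fbay [13.  -5.1  5.7] pitch toolz 9.71
if pivot: th -3.4 p 19.8 fixed tip x 73.9 z -9.6
[-10, -1, -9] [0.0288, -0.0046, -0.0454]
[-10, -0.5, -8] [0.0248, -0.0026, -0.0448]
t 15.68 pos [565.3 219.2  57.4] F [12.  -7.2  5.7] T [-1.32 -1.78  0.21] open 0.42
toolx [ 0.165 -0.033 -0.986] tooly [ 0.187  0.982 -0.001] toolz [ 0.968 -0.184  0.169]
yaw z -10.75 origin bay [-10.4   0.8  -4.6] Fbay [13.  -5.1  5.7] pitch toolz 9.71Traceback (most recent call last):
  File "<stdin>", line 3, in <module>
  File "h.py", line 42, in look
    ys,xs=np.nonzero(m);print("orange",xs.min(),xs.max(),ys.min(),ys.max())
                                       ~~~~~~^^
    return umr_minimum(a, axis, None, out, keepdims, initial, where)
ValueError: zero-size array to reduction operation minimum which has no identity
```

View pics/w17.png

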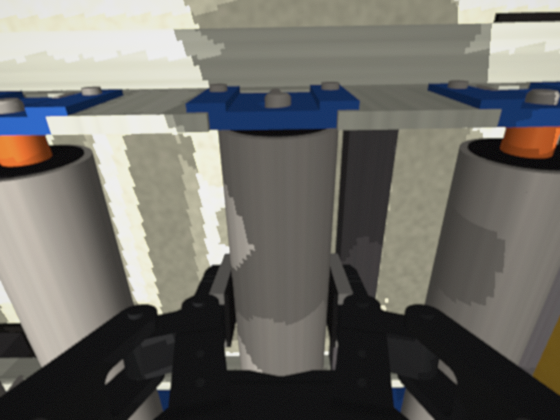

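The wrist view shows the tube end right up at the near seat (235,130), so the plunger is fully pressed and the roller is low. I'll check the far end in the scene view.

Run:
```python
from h import *
c=r.read_camera("scene"); save(c,"s17"); np.savez("s17.npz",**c)
cv2.imwrite("pics/s17c.png",cv2.cvtColor(cv2.resize(c["frame"][170:270,220:350],None,fx=6,fy=6,interpolation=cv2.INTER_CUBIC),cv2.COLOR_RGB2BGR))
for p in ([80,0,11],[80,0,0],[80,0,-5],[72.5,0,0],[-80,0,0],[85,-18,11],[85,18,11]): print(p,((proj(c,BAY+B@np.array(p,float))-[220,170])*6).round(0))
c=r.read_camera("top"); save(c,"t17")
cv2.imwrite("pics/t17c.png",cv2.cvtColor(cv2.resize(c["frame"][150:245,185:335],None,fx=5,fy=5,interpolation=cv2.INTER_CUBIC),cv2.COLOR_RGB2BGR))
s,R,o=info()
```

```text
[80, 0, 11] [298. 407.]
[80, 0, 0] [299. 423.]
[80, 0, -5] [299. 431.]
[72.5, 0, 0] [312. 418.]
[-80, 0, 0] [571. 324.]
[85, -18, 11] [273. 389.]
[85, 18, 11] [306. 431.]
t 15.82 pos [565.1 219.4  57. ] F [13.9 -4.6  2.8] T [-0.94 -2.21  0.12] open 0.427
toolx [ 0.165 -0.032 -0.986] tooly [ 0.187  0.982 -0.001] toolz [ 0.969 -0.184  0.168]
yaw z -10.74 origin bay [-10.7   0.9  -5. ] Fbay [14.5 -2.1  2.8] pitch toolz 9.66
```

View pics/s17c.png

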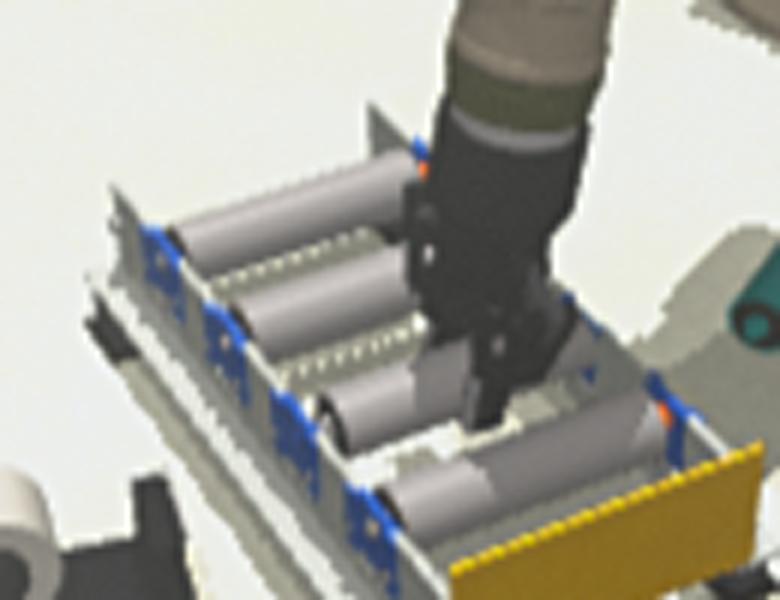

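View pics/t17c.png

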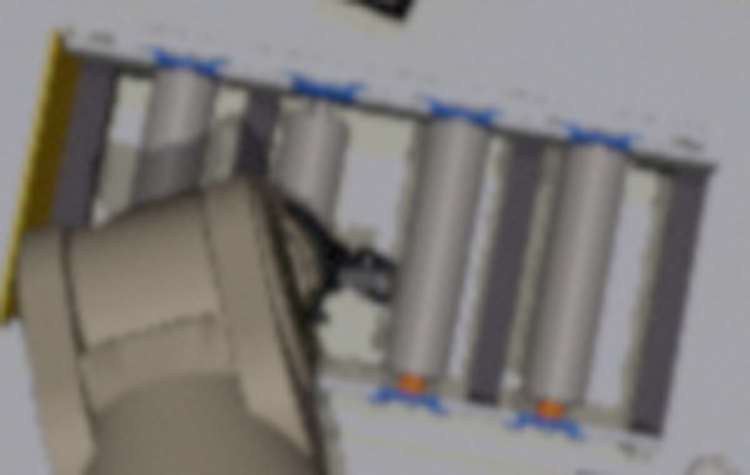

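The scene view shows the roller's far end cap at crop (335,425), inside and below the far rail top. I'll now let it creep outward until the fixed pin touches the far face, then feel for the hole.

Emit:
{"name": "apply_moves", "arguments": {
  "moves": [
    [[0,-0.002,-0.01],0]
  ]
}}

```text
t: 15.95
position: [567.2, 218.8, 59.0]
tcp_rot: [0.764, 0.061, 0.639, -0.073]
wrist_force: [9.7, -3.2, -1.4]
opening: 0.429
```

Run:
```python
from h import *
nxt([1,0,0],[0,0,1])
```

```text
t 15.95 pos [567.2 218.8  59. ] F [ 9.7 -3.2 -1.4] T [-0.45 -1.41  0.01] open 0.429
toolx [ 0.173 -0.033 -0.984] tooly [0.188 0.982 0.   ] toolz [ 0.967 -0.186  0.176]
yaw z -10.87 origin bay [-8.7  0.7 -3. ] Fbay [10.1 -1.5 -1.4] pitch toolz 10.17
if pivot: th -2.2 p 18.1 fixed tip x 75.7 z -6.3
[1, 0, 0] [0.0007, 0.0001, 0.0039]
[0, 0, 1] [-0.0039, 0.0, 0.0007]
```

Emit:
{"name": "apply_moves", "arguments": {
  "moves": [
    [[0,0,0],0]
  ]
}}

```text
t: 16.08
position: [569.0, 218.3, 59.5]
tcp_rot: [0.765, 0.061, 0.637, -0.073]
wrist_force: [6.1, -1.0, -9.8]
opening: 0.429
```

Run:
```python
from h import *
nxt([1,0,0],[0,0,1])
```

```text
t 16.07 pos [569.  218.3  59.5] F [ 6.1 -1.  -9.8] T [-0.03 -0.6  -0.  ] open 0.429
toolx [ 0.177 -0.034 -0.984] tooly [0.19  0.982 0.001] toolz [ 0.966 -0.187  0.18 ]
yaw z -10.95 origin bay [-6.9  0.4 -2.5] Fbay [ 6.2  0.1 -9.8] pitch toolz 10.36
if pivot: th -1.8 p 16.4 fixed tip x 77.6 z -5.1
[1, 0, 0] [0.0007, 0.0001, 0.0039]
[0, 0, 1] [-0.0039, 0.0, 0.0007]
```

Emit:
{"name": "apply_moves", "arguments": {
  "moves": [
    [[0,0,-0.006],-0.014]
  ]
}}

```text
t: 16.2
position: [569.4, 218.1, 59.5]
tcp_rot: [0.766, 0.054, 0.637, -0.067]
wrist_force: [8.5, -2.0, -5.9]
opening: 0.425
```

Run:
```python
from h import *
nxt()
c=r.read_camera("wrist"); save(c,"w18"); np.savez("w18.npz",**c)
f=c["frame"]; g=cv2.GaussianBlur(cv2.cvtColor(f,cv2.COLOR_RGB2GRAY),(3,3),0); gx=np.abs(cv2.Sobel(g,cv2.CV_64F,1,0))
for v in (150,170,190,210,230): print(v,210+gx[v,210:245].argmax(),320+gx[v,320:350].argmax())
```

```text
t 16.2 pos [569.4 218.1  59.5] F [ 8.5 -2.  -5.9] T [-0.23 -0.96 -0.94] open 0.425
toolx [ 0.18  -0.034 -0.983] tooly [ 0.171  0.985 -0.003] toolz [ 0.969 -0.167  0.183]
yaw z -9.80 origin bay [-6.5  0.4 -2.5] Fbay [ 8.7 -0.5 -5.9] pitch toolz 10.54
if pivot: th -1.8 p 16.0 fixed tip x 77.9 z -5.2
150 221 344
170 223 342
190 225 340
210 240 338
230 228 337
```

View pics/w18.png

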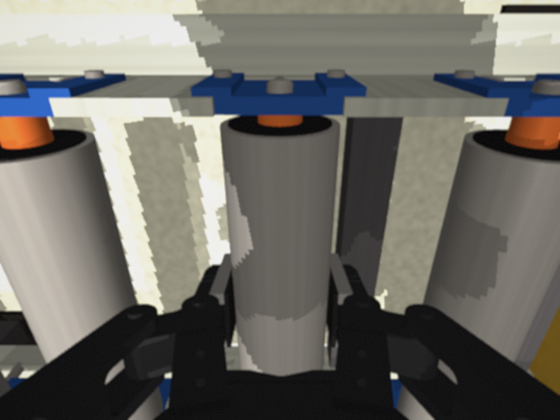

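Emit:
{"name": "apply_moves", "arguments": {
  "moves": [
    [[0,0,0.006],0]
  ]
}}

```text
t: 16.38
position: [571.3, 217.6, 59.4]
tcp_rot: [0.766, 0.054, 0.637, -0.067]
wrist_force: [4.9, 0.8, -6.0]
opening: 0.425
```

Run:
```python
from h import *
nxt()
```

```text
t 16.38 pos [571.3 217.6  59.4] F [ 4.9  0.8 -6. ] T [ 0.27 -0.47 -0.5 ] open 0.425
toolx [ 0.181 -0.034 -0.983] tooly [ 0.172  0.985 -0.003] toolz [ 0.968 -0.168  0.184]
yaw z -9.86 origin bay [-4.5  0.2 -2.6] Fbay [ 4.7  1.6 -6. ] pitch toolz 10.59
if pivot: th -1.8 p 14.0 fixed tip x 80.0 z -5.2
```

Emit:
{"name": "apply_moves", "arguments": {
  "moves": [
    [[0,0,0.012],0]
  ]
}}

```text
t: 16.5
position: [574.3, 217.0, 59.4]
tcp_rot: [0.766, 0.055, 0.637, -0.067]
wrist_force: [4.5, 1.2, -4.7]
opening: 0.426
```

Run:
```python
from h import *
nxt()
```

```text
t 16.5 pos [574.3 217.   59.4] F [ 4.5  1.2 -4.7] T [ 0.28 -0.33 -0.37] open 0.426
toolx [ 0.18  -0.034 -0.983] tooly [ 0.173  0.985 -0.002] toolz [ 0.968 -0.17   0.184]
yaw z -9.94 origin bay [-1.4  0.2 -2.6] Fbay [ 4.3  2.  -4.7] pitch toolz 10.58
if pivot: th -1.7 p 10.9 fixed tip x 83.0 z -5.2
```

The fixed tip is now well past the far rail's inner face and meeting little resistance, so it seems to be entering the far hole. I'll keep going outward.

Emit:
{"name": "apply_moves", "arguments": {
  "moves": [
    [[0,-0.001,0.012],0],
    [[0,0,0.008],0]
  ]
}}

```text
t: 16.75
position: [575.4, 216.6, 59.1]
tcp_rot: [0.764, 0.055, 0.639, -0.067]
wrist_force: [-5.7, 2.8, 3.0]
opening: 0.427
```

Run:
```python
from h import *
nxt()
c=r.read_camera("wrist"); save(c,"w19"); np.savez("w19.npz",**c)
c=r.read_camera("scene"); save(c,"s19")
cv2.imwrite("pics/s19c.png",cv2.cvtColor(cv2.resize(c["frame"][170:270,220:350],None,fx=6,fy=6,interpolation=cv2.INTER_CUBIC),cv2.COLOR_RGB2BGR))
```

```text
t 16.75 pos [575.4 216.6  59.1] F [-5.7  2.8  3. ] T [ 0.46  1.16 -0.3 ] open 0.427
toolx [ 0.173 -0.032 -0.984] tooly [ 0.172  0.985 -0.001] toolz [ 0.97  -0.169  0.176]
yaw z -9.90 origin bay [-0.2 -0.1 -2.9] Fbay [-6.1  1.8  3. ] pitch toolz 10.15
if pivot: th -1.9 p 9.7 fixed tip x 84.2 z -5.8
```

View pics/w19.png

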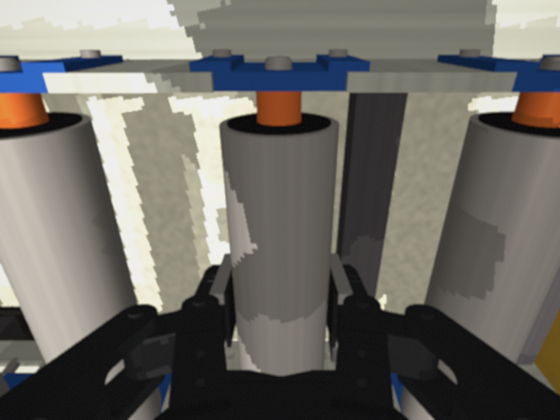

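View pics/s19c.png

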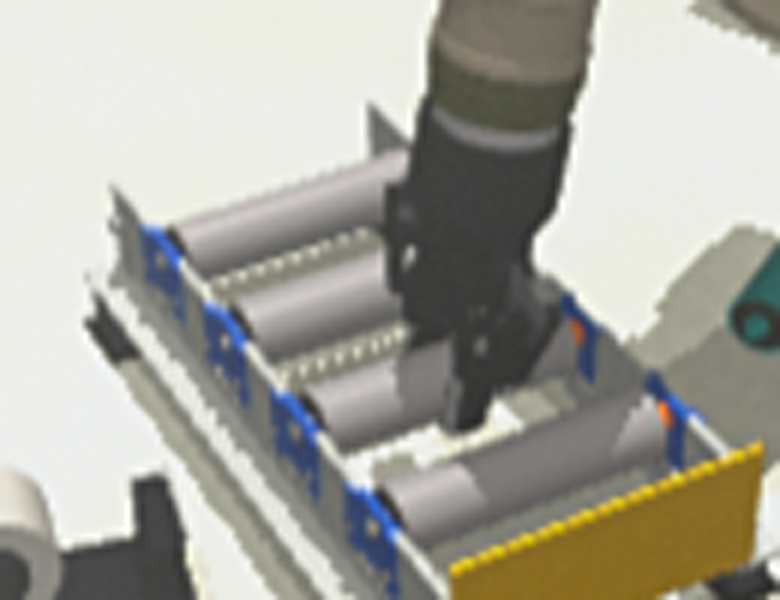

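The orange gap at (280,107) now matches the fitted neighbours, the far pin shows in its seat at crop (297,437), and pushing further meets a stop at Fx -6 N. I'll relieve the load and open moderately.

Emit:
{"name": "apply_moves", "arguments": {
  "moves": [
    [[0,0,-0.004],0]
  ]
}}

```text
t: 16.98
position: [575.2, 216.7, 59.2]
tcp_rot: [0.765, 0.055, 0.639, -0.067]
wrist_force: [6.6, -0.3, -5.4]
opening: 0.424
```

Emit:
{"name": "apply_moves", "arguments": {
  "moves": [
    [[0,0,0],0],
    [[0,0,0],0],
    [[0,0,0],0]
  ],
  "grip": -0.3
}}

```text
t: 17.35
position: [575.0, 216.3, 59.5]
tcp_rot: [0.765, 0.054, 0.639, -0.067]
wrist_force: [0.5, -0.0, -0.5]
opening: 0.65
```

Run:
```python
from h import *
nxt([0,0,20])
c=r.read_camera("wrist"); save(c,"w20"); np.savez("w20.npz",**c)
```

```text
t 17.35 pos [575.  216.3  59.5] F [ 0.5 -0.  -0.5] T [ 0.06  0.15 -0.01] open 0.65
toolx [ 0.176 -0.033 -0.984] tooly [ 0.172  0.985 -0.003] toolz [ 0.969 -0.169  0.179]
yaw z -9.86 origin bay [-0.6 -0.4 -2.5] Fbay [ 0.5  0.1 -0.5] pitch toolz 10.29
if pivot: th -1.6 p 10.0 fixed tip x 83.9 z -4.9
[0, 0, 20] [-0.0787, -0.0002, 0.0143]
```

View pics/w20.png

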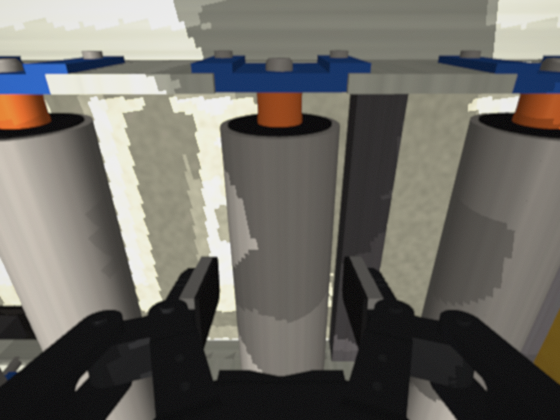

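The pads are clear of the tube on both sides at (212,280) and (348,280), and the roller stayed put. I retreat straight back along the tool axis.

Emit:
{"name": "apply_moves", "arguments": {
  "moves": [
    [[-0.06,0,0.01],0],
    [[-0.1,0,0.015],0],
    [[-0.15,0,0.02],0],
    [[-0.2,0,0.02],0],
    [[-0.15,0,0.0],0],
    [[0,0,-0.2],0],
    [[0,0,-0.2],0],
    [[0,0,0],0]
  ]
}}

```text
t: 18.4
position: [463.9, 236.6, 221.0]
tcp_rot: [0.767, 0.056, 0.635, -0.066]
wrist_force: [0.1, 0.2, 0.5]
opening: 0.65
```

Run:
```python
from h import *
s,R=st()
c=r.read_camera("wrist"); save(c,"w21"); np.savez("w21.npz",**c)
c=r.read_camera("scene"); save(c,"s21");np.savez("s21.npz",**c)
cv2.imwrite("pics/s21c.png",cv2.cvtColor(cv2.resize(c["frame"][170:270,220:350],None,fx=6,fy=6,interpolation=cv2.INTER_CUBIC),cv2.COLOR_RGB2BGR))
c=r.read_camera("top"); save(c,"t21");np.savez("t21.npz",**c)
cv2.imwrite("pics/t21c.png",cv2.cvtColor(cv2.resize(c["frame"][150:245,185:335],None,fx=5,fy=5,interpolation=cv2.INTER_CUBIC),cv2.COLOR_RGB2BGR))
```

```text
t 18.4 pos [463.9 236.6 221. ] F [0.1 0.2 0.5] T [ 0.01  0.15 -0.04] open 0.65
toolx [ 0.184 -0.03  -0.982] tooly [0.173 0.985 0.002] toolz [ 0.968 -0.17   0.187]
```

View pics/w21.png

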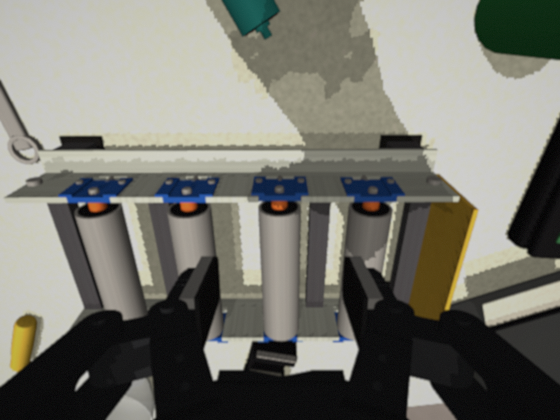

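View pics/s21c.png

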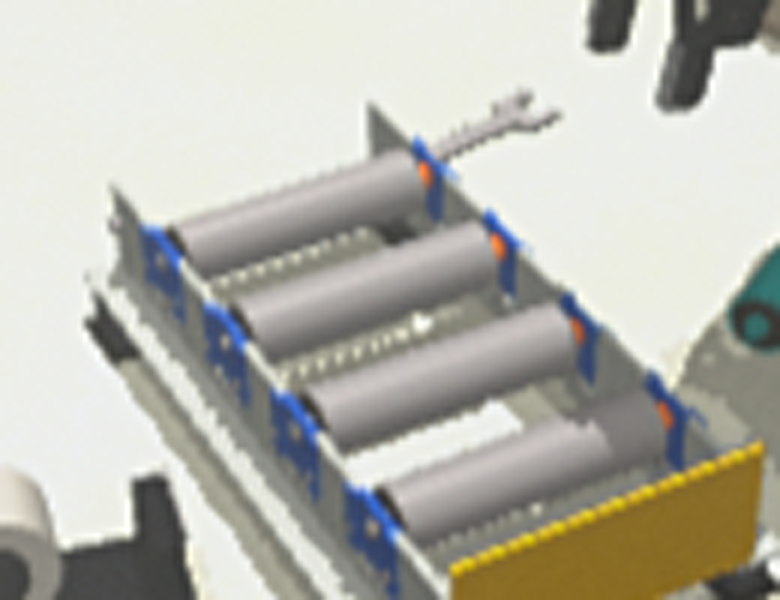

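View pics/t21c.png

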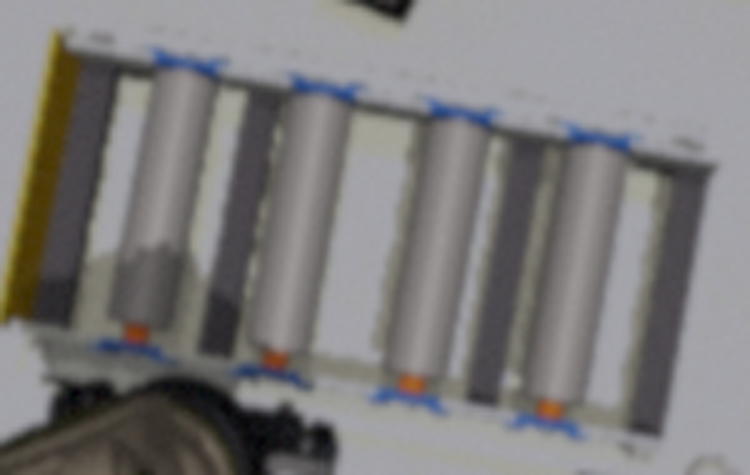

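All three views show the roller seated like its neighbours: orange collar at w21 (279,204), same gap. One numeric comparison, then I hand in.

Run:
```python
from h import *
c=dict(np.load("w21.npz"));h=cv2.cvtColor(c["frame"],cv2.COLOR_RGB2HSV)
m=cv2.inRange(h,(0,150,90),(20,255,255)); m[240:]=0;m[:180]=0
n,l,s_,ce=cv2.connectedComponentsWithStats(m)
for i in range(1,n):
    if s_[i,4]>25 and s_[i,0]<420: print(s_[i].tolist(),bay(ray(c,ce[i],80)).round(1))
c1=dict(np.load("top0.npz"))["frame"].astype(int);c2=dict(np.load("t21.npz"))["frame"].astype(int)
d=(np.abs(c1-c2).sum(2)>90).astype(np.uint8);n,l,s_,ce=cv2.connectedComponentsWithStats(d)
print([ (s_[i].tolist()) for i in range(1,n) if s_[i,4]>25])
print(r.get_state()["t"]); r.sign_off()
```

```text
[180, 203, 17, 9, 118] [-70.3 -80.8   0. ]
[271, 202, 16, 9, 120] [-71.5  -0.7   0. ]
[364, 203, 15, 8, 101] [-70.6  81.    0. ]
[88, 204, 17, 8, 121] [ -70.5 -161.7    0. ]
[[232, 170, 23, 57, 488], [200, 199, 20, 17, 198], [219, 201, 8, 14, 67], [151, 215, 134, 205, 8005], [382, 229, 50, 42, 602], [82, 275, 80, 40, 1357], [94, 304, 21, 7, 53], [174, 308, 6, 14, 28], [41, 326, 118, 94, 5060], [168, 326, 13, 30, 141], [296, 335, 32, 15, 288], [179, 349, 23, 71, 739], [334, 362, 12, 16, 112], [328, 376, 7, 9, 29], [313, 384, 40, 28, 461], [355, 390, 6, 8, 32], [355, 400, 14, 20, 152], [222, 416, 19, 4, 56]]
18.55
the job is handed in; nothing more can be done
```

The bright-steel roller is refitted in the empty bay with its sprung end at the near rail, and the job was handed in at 18.6 s. The hand-in reports no verdict, so the result is judged from my own checks.

**What I did:**
- I gripped the loose roller at its middle, carried it to the bay and tilted it in the grip against the far seat.
- I slid the sprung pin into the near hole and pressed the collar to its stop. I then swung the fixed end down inside the far rail and let it spring out into the far hole.
- I opened the gripper and backed off.

**Last checks:**
- **Seating:** all three cameras show the collar gap and the pins like those of the fitted rollers. The collar's position agrees with its neighbours' to about 1 mm.
- **Release:** the wrist force was about 0 after opening, and the roller stayed put when the fingers left.
- **Other things on the desk:** comparing top views before and after, the changes sit at the bay, at the roller's old spot, and where the arm and its shadow account for them. The worn roller, carton, tub, screwdriver, dispenser and spanner show no change. The arm's changed areas lie close to the bottle and phone, so this comparison is weaker for those two, but nothing was touched there.

**Disagreements:**
- My estimate of how far the plunger was pressed (10 mm) did not match the pictures (about 6 mm), because the roller slipped a little along the grip. I trusted the pictures.
- The tool ended about 10° out of vertical because the arm gave way under the spring load.
- While I was pressing the plunger, the wrist force peaked at about 37 N.

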